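Build the calibration stack on a consolidation cell pedestal

ROBOT

A 6-joint arm with a two-finger parallel gripper is mounted at the origin on the work surface; the furniture and walls round the work are solid. World frame = base frame: x ahead of the robot, y to its left, z up, the work surface at z = 0. Lengths are in m, angles in rad, forces in N, time in s.
With the tool pointing down it reaches from about 0.35 to 0.925 m from the base axis. Payload 6.4 kg.
Tool frame: the origin (TCP) lies at the very end of the fingers, on their centre line; the grasp point (between the pads) lies 19 mm behind it (robot.tcp_to_grasp is the distance from the TCP to the grasp point, in m); z points along the fingers, y is the line along which they close (so a half turn about z gives the same grasp; the last joint's range is limited). The gripper opens to 94 mm and grips with 3 to 60 N. Pads are 16 mm wide; open, the fingers measure 119 mm over their backs; the gripper's body (75 mm by 177 mm) begins 78 mm behind the grasp point.
Start: joints at [0.99, 0.245, 1.558, -0, 1.339, -0.174], TCP at [0.257, 0.597, 0.205] pointing down, gripper open.
Joint ranges: [-3.13, 3.13], [-1.02, 2.26], [0.13, 2.54], [-0.95, 4.09], [0.21, 2.88], [-2.74, 2.74]. Speed limits (rad/s): [2.57, 2.57, 3.14, 3.14, 3.14, 3.14].

INTERFACE

Orientations are given as a 3x3 rotation matrix whose columns are the frame's x, y, z axes.
In Python, from workcell import robot gives the robot as it stands. The module is installed in compiled form; this text tells all that it offers.
- The arm moves only by the tool send_rows, never from a script. Its argument "rows" is a list of rows, each an object with "grip": the opening, from -1 (shut) to 1 (fully open); "travel": the shift along the tool's x, y, z scaled (see below), a list of three; "roll": the turn about the tool's z scaled (see below). A call has exactly 5 rows; each row shifts and turns the commanded pose from where the row before left it, along the tool's axes as they then stand; what a row does not reach is not made up. The controller multiplies each number of a shift by 0.04 m and each number of a turn by 5 degrees. A row lasts 1/12 s, in which the tool goes at most 41.7 mm and 7.16 degrees, less where a joint would pass 70% of its speed; a pose out of reach is approached as far as the arm can. A call with a number of a shift or a turn outside -1 to 1 is refused whole. A call with a gripper value outside its range is refused whole. The fingers move at their own pace and stop on an object; "squeeze" is the grip in N (left out, the last holds). Time passes only in rows, so rows that do not move let the fingers close, or fill a call up. It gives the time, the measured TCP pose, the force, the opening and the grip force at its end, in the units of the state.
- robot.sense(): the state, without advancing time (a new reading comes with each control period).
- robot.capture(name): name is "scene" or "top"; returns the picture (480x640x3 uint8, red, green, blue); there is no depth.
- robot.camera_info(name): a dict with "fx", "fy", "cx", "cy" (pixels), "k1" (the pictures are not rectified: a ray, as slopes to the right and down, at radius r is drawn at 1 + k1 r^2 times it, then the intrinsics apply), "world_from_camera" (4x4, takes a point from camera to world coordinates). Camera axes: x right, y down, z forward; pixel columns grow to the right and rows downward; lengths in m; the calibration is good to about 2 mm. A picture is of the moment at which its call begins. camera_info takes no time and is no camera call.
- robot.close_job(): hands the job in; it is judged then, once.
The state is a dict: "time_s": time; "q": joint angles; "qd": joint speeds; "effort": joint torques, N m; "position": TCP position; "tcp_rot": TCP orientation; "contact_force": force on the tool from outside, world axes, zero at the start; "torque": the same for the moment, N m; "grip_width": finger opening in m; "grip_force": force on a finger pad.
Only numpy, scipy, OpenCV 4.12 (cv2) and the standard library are available. Lean on these libraries where they do the work, as an engineer would, in place of code of your own. Each camera call takes 0.05 s, during which the arm holds its last target. There are 200 camera calls.

TASK

Set up the consolidation cell for its calibration: on the small round platform of the pedestal build one flat, centred stack - the thick steel dummy disc first, on it the large porous stone from the wire drying rack, and last the loading cap, grip boss up, its skirt fully home over the rim of the stone. The stones are brittle, so never let the large one drop, leave the two smaller stones standing in the rack, and do not shift the roll of tape.

Things in the scene. Friction and masses are not known exactly. Their poses are not given: they have to be found in the camera images.
- pedestal: black round metal pedestal, 148 mm across and 25 mm high, with a central hub that carries the platform; fixed to the bench. Origin at the centre of its underside, z up
- seat (a point): centre of the top face of the platform on the pedestal's hub, 52 mm above the bench: a round metal dish, 63.5 mm across, 8.5 mm high, with the lower porous stone set flush in it. It is fixed. The stack is built on this face, centred on this point
- dummy: steel dummy disc, 63.5 mm in diameter, 20 mm thick, 0.4 kg, lying flat on the bench. Origin at the centre of its underside, z up along its axis
- stone: large porous stone: grey disc, 63.5 mm in diameter, 10 mm thick. Origin at the CENTRE of the disc, z along its axis (either face may go up). It starts on edge in one place of the rack, axis level, top 72 mm above the bench, and can only be pinched across its faces there. To lie flat on the stack it must first be leaned over and laid on free bench, then taken again across its diameter
- cap: aluminium loading cap, 78 mm in diameter, 40 mm high, 0.28 kg, standing skirt down on the bench. Origin at the centre of the skirt's lower edge, z up. Skirt 6 mm deep, 68 mm inside (about 2 mm to spare all round the stone); plate from 6 to 16 mm; grip boss, 36 mm in diameter, from 16 to 40 mm. Fully home its origin is 24 mm above the seat
- rack: steel wire drying rack, 76 mm by 144 mm, fixed to the bench. Origin at the centre of its underside; its three places lie in a row along its y axis at -42, 0 and +42 mm. In each a stone stands on two rods along y, its axis along y, between four upright 4 mm wire pins at x = -18 and +18 mm whose tops are 44 mm above the bench
- small_stone_0: a smaller porous stone, 50 mm in diameter, 10 mm thick, standing in the rack (top 57 mm above the bench). Origin at its centre, z along its axis. Leave it
- small_stone_1: another smaller porous stone, same as small_stone_0. Leave it
- tape: dark roll of tape lying on the bench, 53 mm across, 19 mm high. Origin at the centre of its underside. Bystander
Things that resemble listed ones, but are neither listed nor needed, are in the scene too. Leave any pink look-alike of the stone alone.

How it is judged:
By the outcome, as a careful person would: the job done as asked, in the order asked, and still so for the second after the job is handed in, with the robot touching nothing.
It also fails if it takes over 72 s, if anything falls off the work surface, if the arm or the gripper's body presses on something with over 40 N, if the wrist force passes 120 N, or if a joint passes its speed limit or range.

## Working session

There is one attempt and no reset: what is moved stays moved. The work goes in short steps, Python scripts to look and compute and a tool call to move; the robot and the scene stay as the last step left them, time stands still between calls to the robot, and variables do not carry over. Pictures are saved under pics/ and viewed, at most 10 in all, crops included, and the job is handed in when it is done.

Besides the shell and the picture viewer there is one more tool, called after "Call:" as a command line: name --argument value ..., lists and objects as JSON in quotes. send_rows: Moves the arm, as the interface text tells. Its arguments: {"type":"object","properties":{"rows":{"type":"array","items":{"type":"object","properties":{"grip":{"type":"number"},"travel":{"type":"array","items":{"type":"number","minimum":-1,"maximum":1}},"roll":{"type":"number","minimum":-1,"maximum":1}}}},"squeeze":{"type":"number"}},"required":["rows"]}

```bash
mkdir -p pics; cat > h.py <<'E'
import numpy as np, cv2
from workcell import robot
def K(n):
    i=robot.camera_info(n); return i,np.array(i["world_from_camera"])
def px2w(n,u,v,z):
    i,T=K(n); xd=(u-i["cx"])/i["fx"]; yd=(v-i["cy"])/i["fy"]
    rd=np.hypot(xd,yd); r=rd
    for _ in range(50): r=rd/(1+i["k1"]*r*r)
    s=r/rd if rd>0 else 1
    d=T[:3,:3]@np.array([xd*s,yd*s,1]); o=T[:3,3]
    return o+d*(z-o[2])/d[2]
def w2px(n,p):
    i,T=K(n); c=T[:3,:3].T@(np.array(p)-T[:3,3]); a=c[:2]/c[2]; a=a*(1+i["k1"]*(a@a))
    return np.array([i["cx"]+i["fx"]*a[0],i["cy"]+i["fy"]*a[1]])
def snap(n,f,crop=None,s=1):
    im=robot.capture(n)[:,:,::-1]
    cv2.imwrite(f"pics/{f}_raw.png",im)
    if crop: x0,y0,x1,y1=crop; im=im[y0:y1,x0:x1]
    im=cv2.resize(im,None,fx=s,fy=s,interpolation=cv2.INTER_CUBIC); cv2.imwrite(f"pics/{f}.png",im)
E
python3 - <<'E'
from h import *
np.set_printoptions(precision=3,suppress=True)
snap("scene","s0",s=1.25); snap("top","t0",s=1.25)
for n in("scene","top"):print(K(n))
print(robot.sense())
E
```

```text
({'fx': 489.4639587781727, 'fy': 489.4639587781727, 'cx': 320.4313043354814, 'cy': 231.22462675213797, 'k1': -0.05100592229624084, 'world_from_camera': array([[ 0.662, -0.51 ,  0.549, -0.022],
       [-0.75 , -0.441,  0.493, -0.44 ],
       [-0.009, -0.738, -0.675,  0.747],
       [ 0.   ,  0.   ,  0.   ,  1.   ]])}, array([[ 0.662, -0.51 ,  0.549, -0.022],
       [-0.75 , -0.441,  0.493, -0.44 ],
       [-0.009, -0.738, -0.675,  0.747],
       [ 0.   ,  0.   ,  0.   ,  1.   ]]))
({'fx': 464.0268240765463, 'fy': 464.0268240765463, 'cx': 321.4642821890554, 'cy': 236.2444837474398, 'k1': -0.08791551896866974, 'world_from_camera': array([[ 0.023, -0.995,  0.095,  0.416],
       [-0.999, -0.025, -0.023,  0.05 ],
       [ 0.025, -0.094, -0.995,  0.993],
       [ 0.   ,  0.   ,  0.   ,  1.   ]])}, array([[ 0.023, -0.995,  0.095,  0.416],
       [-0.999, -0.025, -0.023,  0.05 ],
       [ 0.025, -0.094, -0.995,  0.993],
       [ 0.   ,  0.   ,  0.   ,  1.   ]]))
{'time_s': 0.1, 'q': array([ 0.99 ,  0.246,  1.559,  0.   ,  1.339, -0.174]), 'qd': array([-0.   , -0.003, -0.002, -0.002,  0.   ,  0.   ]), 'effort': array([ -0.   , -41.691, -31.553,   0.069,   0.031,  -0.   ]), 'position': array([0.257, 0.597, 0.204]), 'tcp_rot': array([[-0.918,  0.396, -0.001],
       [ 0.396,  0.918, -0.001],
       [ 0.   , -0.002, -1.   ]]), 'contact_force': array([ 1.04 ,  0.302, -0.361]), 'torque': array([-0.023, -0.01 ,  0.011]), 'grip_force': 0.0, 'grip_width': 0.09351056670199655}
```

View pics/s0.png

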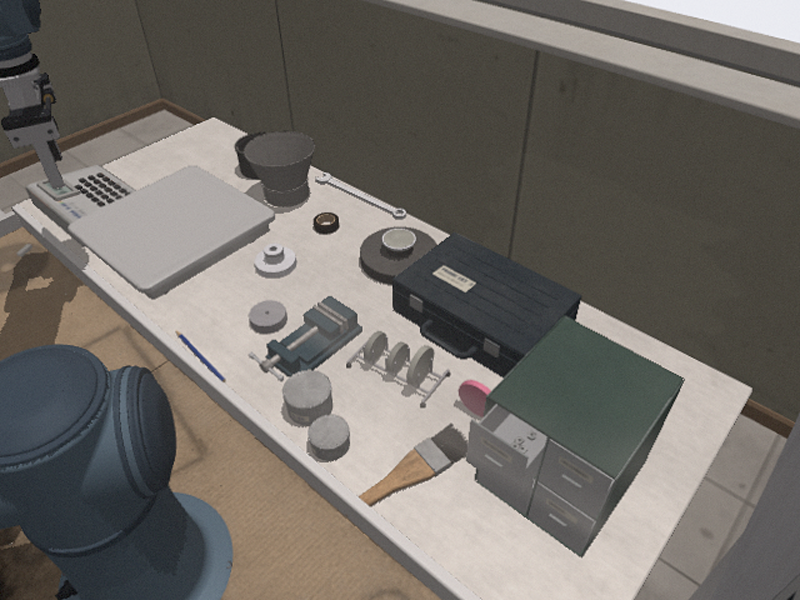

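View pics/t0.png

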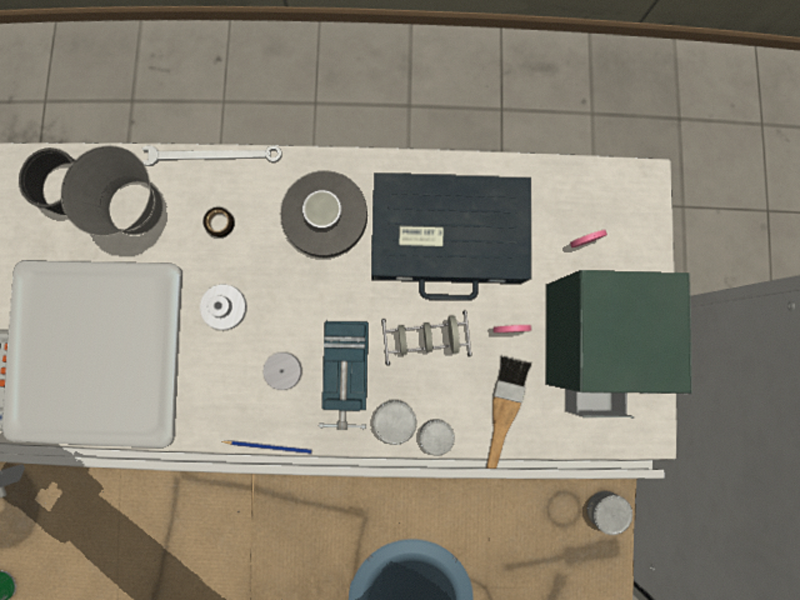

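The top picture (800 px wide) shows the cap at (222,307), the pedestal at (323,212), the rack at (427,336), the tape at (219,222), and pink look-alikes at (510,328) and (585,240). There are three dummy candidates: a flat disc at (283,371), a wide cylinder at (393,422) and a small cylinder at (436,437). In the scene picture only the flat disc looks about 20 mm thick. I'll check that in an enlarged crop.

```bash
python3 - <<'E'
import cv2
import numpy as np
a=cv2.imread("pics/s0_raw.png")[175:385,190:370]; b=cv2.imread("pics/t0_raw.png")
cv2.imwrite("pics/c1.png",cv2.resize(a,None,fx=2.8,fy=2.8,interpolation=cv2.INTER_CUBIC))
cv2.imwrite("pics/c2.png",cv2.resize(b[225:375,150:390],None,fx=3.33,fy=3.33,interpolation=cv2.INTER_CUBIC))
cv2.imwrite("pics/c3.png",np.vstack([cv2.resize(b[130:210,210:300],None,fx=4,fy=4,interpolation=3),cv2.resize(b[244:296,300:390],None,fx=4,fy=4,interpolation=3)]))
E
```

```text
(no output)
```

View pics/c1.png

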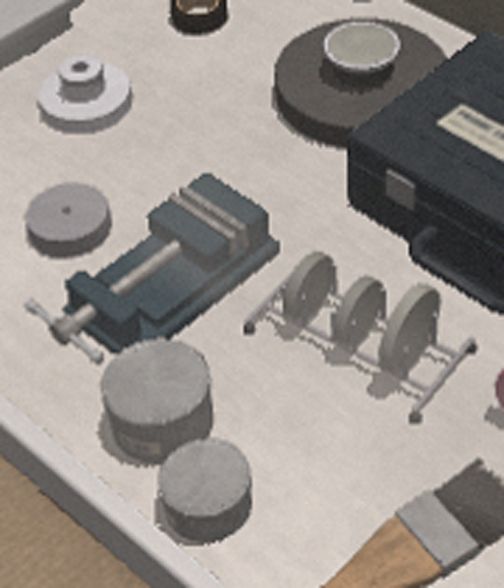

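View pics/c2.png

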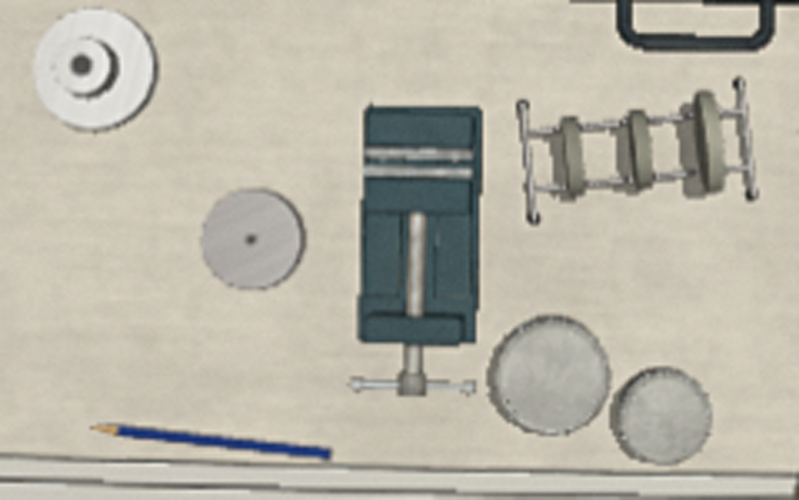

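View pics/c3.png

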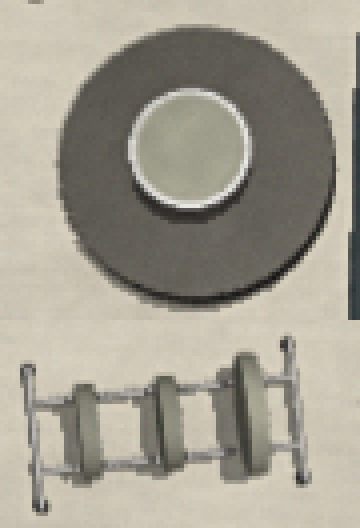

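The crop confirms the dummy: the flat disc at c2 (252,239) is about 100 px (64 mm) across and thin. The two cylinders at (550,375) and (661,415) are far too tall. The large stone is in the rightmost place of the rack at c2 (709,141), which is the -y end, and the smaller stones are at (570,158) and (640,150).

```bash
python3 - <<'E'
from h import *
np.set_printoptions(precision=4,suppress=True)
c1=lambda x,y:("scene",190+x/2.8-.3,175+y/2.8-.3)
c2=lambda x,y:("top",150+x/3.33-.3,225+y/3.33-.3)
c3=lambda x,y:("top",210+x/4-.4,130+y/4-.4)
c4=lambda x,y:("top",300+x/4-.4,244+(y-320)/4-.4)
for n,p,z in [("dummy T hole",c2(251,240),.02),("dummy T ring",c2(252,238),.02),("dummy S",c1(67,210),.02),("cap boss T",c2(81,65),.04),("cap flange T",c2(95,69.5),.016),("cap boss S",c1(81,66),.04),
 ("seat T",c3(190,148),.052),("seat S",c1(362,46.5),.052),("ped T",c3(197,165),.02),
 ("tape T",("top",219/1.25,222/1.25),.019),("tape S",("scene",326/1.25,221/1.25),.019),
 ("stone top near",c4(240,415),.072),("stone rim far",c4(246,353),.05),("stone rim near",c4(256,474),.05),("stone T mid",c4(251,413),.072),
 ("s0 mid",c4(88,430),.057),("s1 mid",c4(169,423),.057),
 ("barL a",c4(28,370),.008),("barL b",c4(40,507),.008),("barR a",c4(288,343),.008),("barR b",c4(303,481),.008),
 ("barL a S",c1(289,253+0),.008),("barL b S",c1(250,328),.008),("barR b S",c1(415,418),.008),("barR a S",c1(471,345),.008),
 ("box h",c2(640,45),.03),("vise L",c2(358,340),.02),("vise R",c2(480,230),.03),("cyl",c2(550,375),.04),("cyl2",c2(661,415),.035),("pink",("top",510/1.25,328/1.25),.03),("brush tip",("top",515/1.25,356/1.25),.01),("tabs",("top",200/1.25,440/1.25),0)]:
    print(n,px2w(p[0],p[1],p[2],z)[:2])
E
```

```text
dummy T hole [0.3768 0.2253]
dummy T ring [0.3781 0.2247]
dummy S [0.3777 0.2255]
cap boss T [0.4823 0.3317]
cap flange T [0.4814 0.3297]
cap boss S [0.484  0.3319]
seat T [0.6466 0.1646]
seat S [0.6443 0.1619]
ped T [0.6453 0.1644]
tape T [0.6266 0.3434]
tape S [0.6249 0.3412]
stone top near [ 0.4432 -0.0485]
stone rim far [ 0.4755 -0.0535]
stone rim near [ 0.4141 -0.0595]
stone T mid [ 0.4443 -0.054 ]
s0 mid [0.4344 0.0265]
s1 mid [ 0.4388 -0.0143]
barL a [0.4664 0.0578]
barL b [0.3942 0.0497]
barR a [ 0.4841 -0.0805]
barR b [ 0.4109 -0.0895]
barL a S [0.4638 0.0752]
barL b S [0.393  0.0455]
barR b S [ 0.4095 -0.0925]
barR a S [ 0.483  -0.0818]
box h [ 0.5044 -0.015 ]
vise L [0.3166 0.1564]
vise R [0.3869 0.082 ]
cyl [0.3001 0.0367]
cyl2 [ 0.2764 -0.032 ]
pink [ 0.457  -0.1545]
brush tip [ 0.4104 -0.1677]
tabs [0.2556 0.3633]
```

Positions are found: dummy (0.377, 0.225), cap (0.483, 0.331), seat about (0.6455, 0.1635), rack yaw about 7°, large stone about (0.444, -0.057). First I turn the tool so its y axis lies along world y.

Call:
send_rows --rows '[{"grip":0.7,"travel":[0,0,0],"roll":-0.936},{"grip":0.7,"travel":[0,0,0],"roll":-0.936},{"grip":0.7,"travel":[0,0,0],"roll":-0.936},{"grip":0.7,"travel":[0,0,0],"roll":-0.936},{"grip":0.7,"travel":[0,0,0],"roll":-0.936}]' --squeeze 20

```text
time_s: 0.52
position: [0.257, 0.5967, 0.2048]
tcp_rot: [[-1.0, -0.006, -0.001], [-0.006, 1.0, -0.001], [0.001, -0.001, -1.0]]
contact_force: [-0.5, -0.4, -0.4]
grip_width: 0.0799
grip_force: 0.0
```

Call:
send_rows --rows '[{"grip":0.7,"travel":[-0.3,-0.93,0.2]},{"grip":0.7,"travel":[-0.3,-0.93,0.2]},{"grip":0.7,"travel":[-0.3,-0.93,0.2]},{"grip":0.7,"travel":[-0.3,-0.93,0.2]},{"grip":0.7,"travel":[-0.3,-0.93,0.2]}]'

```text
invalid input
```

Call:
send_rows --rows '[{"grip":0.7,"travel":[-0.3,-0.93,0.2]},{"grip":0.7,"travel":[-0.3,-0.93,0.2]},{"grip":0.7,"travel":[-0.3,-0.93,0.2]},{"grip":0.7,"travel":[-0.3,-0.93,0.2]},{"grip":0.7,"travel":[-0.3,-0.93,0.2]}]'

```text
invalid input
```

Every row needs roll, so I'll include it.

Call:
send_rows --rows '[{"grip":0.7,"travel":[-0.3,-0.93,0.2],"roll":0},{"grip":0.7,"travel":[-0.3,-0.93,0.2],"roll":0},{"grip":0.7,"travel":[-0.3,-0.93,0.2],"roll":0},{"grip":0.7,"travel":[-0.3,-0.93,0.2],"roll":0},{"grip":0.7,"travel":[-0.3,-0.93,0.2],"roll":0}]'

```text
time_s: 0.93
position: [0.3173, 0.4092, 0.1646]
tcp_rot: [[-1.0, -0.002, -0.0], [-0.002, 1.0, -0.001], [0.0, -0.001, -1.0]]
contact_force: [0.6, -0.0, 0.8]
grip_width: 0.0797
grip_force: 0.0
```

Call:
send_rows --rows '[{"grip":0.7,"travel":[-0.3,-0.93,0.2],"roll":0},{"grip":0.7,"travel":[-0.3,-0.93,0.2],"roll":0},{"grip":0.7,"travel":[-0.3,-0.93,0.2],"roll":0},{"grip":0.7,"travel":[-0.3,-0.93,0.2],"roll":0},{"grip":0.7,"travel":[-0.3,-0.93,0.2],"roll":0}]'

```text
time_s: 1.35
position: [0.3776, 0.2234, 0.1249]
tcp_rot: [[-1.0, -0.002, -0.0], [-0.002, 1.0, -0.0], [0.0, -0.0, -1.0]]
contact_force: [0.2, -0.1, 0.6]
grip_width: 0.0799
grip_force: 0.0
```

Call:
send_rows --rows '[{"grip":0.7,"travel":[0,0.04,0.6],"roll":0},{"grip":0.7,"travel":[0,0,0.6],"roll":0},{"grip":0.7,"travel":[0,0,0.6],"roll":0},{"grip":0.7,"travel":[0,0,0.6],"roll":0},{"grip":0.7,"travel":[0,0,0.6],"roll":0}]'

```text
time_s: 1.77
position: [0.3775, 0.2265, 0.0043]
tcp_rot: [[-1.0, -0.001, -0.0], [-0.001, 1.0, -0.0], [0.0, -0.0, -1.0]]
contact_force: [0.8, 0.1, -0.1]
grip_width: 0.0799
grip_force: 0.0
```

Call:
send_rows --rows '[{"grip":0.3,"travel":[0,0,0],"roll":0},{"grip":0.2,"travel":[0,0,0],"roll":0},{"grip":0.2,"travel":[0,0,0],"roll":0},{"grip":0.2,"travel":[0,0,0],"roll":0},{"grip":0.2,"travel":[0,0,0],"roll":0}]'

```text
time_s: 2.18
position: [0.3781, 0.2269, 0.0063]
tcp_rot: [[-1.0, -0.002, 0.001], [-0.002, 1.0, 0.0], [-0.001, 0.0, -1.0]]
contact_force: [-0.3, -0.0, -2.7]
grip_width: 0.0631
grip_force: 20.0
```

Call:
send_rows --rows '[{"grip":0.7,"travel":[0,0,0],"roll":0},{"grip":0.7,"travel":[0,0,0],"roll":0.9},{"grip":0.7,"travel":[0,0,0],"roll":0.9},{"grip":0.7,"travel":[0,0,0],"roll":0.9},{"grip":0.7,"travel":[0,0,0],"roll":0.9}]'

```text
time_s: 2.6
position: [0.3787, 0.2271, 0.0065]
tcp_rot: [[-0.95, 0.311, 0.002], [0.311, 0.95, 0.001], [-0.002, 0.001, -1.0]]
contact_force: [-0.4, 0.5, -0.3]
grip_width: 0.0797
grip_force: 0.0
```

Call:
send_rows --rows '[{"grip":0.7,"travel":[0,0,0],"roll":0.9},{"grip":0.7,"travel":[0,0,0],"roll":0.9},{"grip":0.7,"travel":[0,0,0],"roll":0.9},{"grip":0.7,"travel":[0,0,0],"roll":0.9},{"grip":0.7,"travel":[0,0,0],"roll":0.9}]'

```text
time_s: 3.02
position: [0.3787, 0.2271, 0.0065]
tcp_rot: [[-0.759, 0.651, 0.002], [0.651, 0.759, 0.001], [-0.001, 0.002, -1.0]]
contact_force: [-0.0, 0.8, -0.7]
grip_width: 0.0799
grip_force: 0.0
```

Call:
send_rows --rows '[{"grip":0.7,"travel":[0,0,0],"roll":0.9},{"grip":0.7,"travel":[0,0,0],"roll":0.9},{"grip":0.7,"travel":[0,0,0],"roll":0.9},{"grip":0.7,"travel":[0,0,0],"roll":0.9},{"grip":0.7,"travel":[0,0,0],"roll":0.9}]'

```text
time_s: 3.43
position: [0.3787, 0.2271, 0.0065]
tcp_rot: [[-0.452, 0.892, 0.002], [0.892, 0.452, 0.001], [-0.0, 0.002, -1.0]]
contact_force: [0.5, -0.1, 0.0]
grip_width: 0.0795
grip_force: 0.0
```

Call:
send_rows --rows '[{"grip":0.7,"travel":[0,0,0],"roll":0.9},{"grip":0.7,"travel":[0,0,0],"roll":0.9},{"grip":0.7,"travel":[0,0,0],"roll":0.9},{"grip":0.7,"travel":[0,0,0],"roll":0.9},{"grip":0.7,"travel":[0,0,0],"roll":0.9}]'

```text
time_s: 3.85
position: [0.3786, 0.2271, 0.0065]
tcp_rot: [[-0.076, 0.997, 0.002], [0.997, 0.076, 0.001], [0.0, 0.002, -1.0]]
contact_force: [-0.0, -0.2, -0.3]
grip_width: 0.08
grip_force: 0.0
```

Call:
send_rows --rows '[{"grip":0.7,"travel":[0,0,0],"roll":0.9},{"grip":0.2,"travel":[0,0,0],"roll":0},{"grip":0.2,"travel":[0,0,0],"roll":0},{"grip":0.2,"travel":[0,0,0],"roll":0},{"grip":0.2,"travel":[0,0,0],"roll":0}]'

```text
time_s: 4.27
position: [0.3781, 0.2269, 0.0059]
tcp_rot: [[-0.003, 1.0, 0.001], [1.0, 0.003, 0.0], [0.0, 0.001, -1.0]]
contact_force: [-1.3, 0.3, 2.3]
grip_width: 0.0629
grip_force: 20.0
```

Call:
send_rows --rows '[{"grip":0.2,"travel":[0,0,-0.7],"roll":0},{"grip":0.2,"travel":[0,0,-0.9],"roll":0},{"grip":0.2,"travel":[0,0,-0.9],"roll":0},{"grip":0.2,"travel":[-0.15,0.6,0],"roll":0},{"grip":0.2,"travel":[-0.2,0.9,0],"roll":0}]'

```text
time_s: 4.68
position: [0.4378, 0.2137, 0.1078]
tcp_rot: [[-0.005, 1.0, 0.004], [1.0, 0.005, 0.001], [0.001, 0.004, -1.0]]
contact_force: [-0.4, 0.3, -5.1]
grip_width: 0.0631
grip_force: 20.0
```

Call:
send_rows --rows '[{"grip":0.2,"travel":[-0.2,0.9,0],"roll":0},{"grip":0.2,"travel":[-0.2,0.9,0],"roll":0},{"grip":0.2,"travel":[-0.2,0.9,0],"roll":0},{"grip":0.2,"travel":[-0.2,0.9,0],"roll":0},{"grip":0.2,"travel":[-0.2,0.9,0],"roll":0}]'

```text
time_s: 5.1
position: [0.6183, 0.1724, 0.1036]
tcp_rot: [[-0.002, 1.0, -0.003], [1.0, 0.002, -0.0], [-0.0, -0.003, -1.0]]
contact_force: [0.2, 1.0, -4.1]
grip_width: 0.063
grip_force: 20.0
```

Call:
send_rows --rows '[{"grip":0.2,"travel":[-0.2,0.68,0],"roll":0},{"grip":0.2,"travel":[0,0,0],"roll":0},{"grip":0.2,"travel":[0,0,0],"roll":0},{"grip":0.2,"travel":[0,0,0],"roll":0},{"grip":0.2,"travel":[0,0,0],"roll":0}]'

```text
time_s: 5.52
position: [0.6434, 0.1656, 0.1044]
tcp_rot: [[-0.003, 1.0, -0.003], [1.0, 0.003, -0.0], [-0.0, -0.003, -1.0]]
contact_force: [0.4, -0.9, -4.3]
grip_width: 0.0629
grip_force: 20.0
```

Call:
send_rows --rows '[{"grip":0.2,"travel":[-0.015,0.065,0.4],"roll":0},{"grip":0.2,"travel":[0,0,0.4],"roll":0},{"grip":0.2,"travel":[0,0,0.2],"roll":0},{"grip":0.2,"travel":[0,0,0.06],"roll":0},{"grip":0.2,"travel":[0,0,0],"roll":0}]'

```text
time_s: 5.93
position: [0.6464, 0.1647, 0.0615]
tcp_rot: [[-0.002, 1.0, -0.003], [1.0, 0.002, -0.0], [-0.0, -0.003, -1.0]]
contact_force: [0.0, 0.9, -3.9]
grip_width: 0.0627
grip_force: 20.0
```

```bash
python3 - <<'E'
from h import *
i0=robot.capture("top");i1=robot.capture("scene")
cv2.imwrite("pics/p1t_raw.png",i0[:,:,::-1]);cv2.imwrite("pics/p1s_raw.png",i1[:,:,::-1])
a=cv2.resize(i0[130:210,210:300,::-1],None,fx=4.4,fy=4.4,interpolation=3);b=cv2.resize(i1[170:250,280:370,::-1],None,fx=4.4,fy=4.4,interpolation=3)
cv2.imwrite("pics/p1.png",np.hstack([a,b]));print(robot.sense()["position"],robot.sense()["contact_force"])
E
```

```text
[0.64797907 0.16474791 0.06353758] [-0.66176568  0.33080166 -3.68969622]
```

View pics/p1.png

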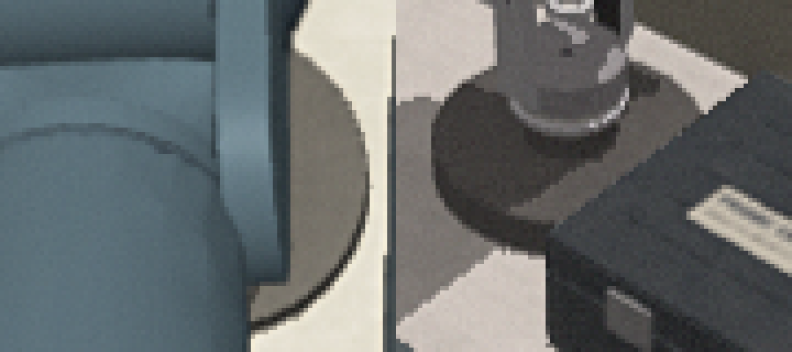

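The picture shows the dummy just above the dish. The dish's bright rim lies directly under it at right-panel (515–628, 130), nearly centred. I'll trim x slightly and set it down.

Call:
send_rows --rows '[{"grip":0.2,"travel":[0,-0.05,0.06],"roll":0},{"grip":0.2,"travel":[0,0,0.05],"roll":0},{"grip":0.2,"travel":[0,0,0],"roll":0},{"grip":0.2,"travel":[0,0,0],"roll":0},{"grip":0.2,"travel":[0,0,0],"roll":0}]'

```text
time_s: 6.45
position: [0.6458, 0.1646, 0.0589]
tcp_rot: [[-0.002, 1.0, 0.0], [1.0, 0.002, 0.0], [0.0, 0.0, -1.0]]
contact_force: [-0.6, -0.7, -4.4]
grip_width: 0.063
grip_force: 20.0
```

Call:
send_rows --rows '[{"grip":0.2,"travel":[0,0,0.025],"roll":0},{"grip":0.2,"travel":[0,0,0.025],"roll":0},{"grip":0.2,"travel":[0,0,0],"roll":0},{"grip":0.2,"travel":[0,0,0],"roll":0},{"grip":0.2,"travel":[0,0,0],"roll":0}]'

```text
time_s: 6.87
position: [0.646, 0.1646, 0.058]
tcp_rot: [[-0.002, 1.0, 0.001], [1.0, 0.002, -0.0], [-0.0, 0.001, -1.0]]
contact_force: [-4.4, -1.7, 5.9]
grip_width: 0.0633
grip_force: 20.0
```

Contact is made, so I release, rise and head for the rack.

Call:
send_rows --rows '[{"grip":0.45,"travel":[0,0,0],"roll":0},{"grip":0.6,"travel":[0,0,0],"roll":0},{"grip":0.6,"travel":[0,0,-0.4],"roll":0},{"grip":0.6,"travel":[0,0,-0.9],"roll":0},{"grip":0.6,"travel":[0,0,-0.9],"roll":0}]'

```text
time_s: 7.28
position: [0.6446, 0.1645, 0.1436]
tcp_rot: [[-0.001, 1.0, -0.003], [1.0, 0.001, -0.0], [-0.0, -0.003, -1.0]]
contact_force: [0.7, 0.1, 0.4]
grip_width: 0.075
grip_force: 0.0
```

Call:
send_rows --rows '[{"grip":0.6,"travel":[0,0,-0.9],"roll":0},{"grip":0.6,"travel":[-0.6,-0.55,-0.4],"roll":0},{"grip":0.6,"travel":[-0.8,-0.75,0],"roll":0},{"grip":0.3,"travel":[-0.8,-0.75,0],"roll":0},{"grip":0,"travel":[-0.8,-0.75,0],"roll":0}]'

```text
time_s: 7.7
position: [0.5378, 0.0483, 0.1971]
tcp_rot: [[-0.003, 1.0, 0.002], [1.0, 0.003, -0.0], [-0.0, 0.002, -1.0]]
contact_force: [0.5, -1.1, 0.5]
grip_width: 0.0649
grip_force: 0.0
```

Call:
send_rows --rows '[{"grip":-0.4,"travel":[-0.8,-0.75,0],"roll":0},{"grip":-0.4,"travel":[-0.8,-0.75,0],"roll":0},{"grip":-0.4,"travel":[-0.8,-0.75,0],"roll":0},{"grip":-0.4,"travel":[0,0,0],"roll":0.98},{"grip":-0.4,"travel":[0,0,0],"roll":0.98}]'

```text
time_s: 8.12
position: [0.4523, -0.0438, 0.1969]
tcp_rot: [[0.177, 0.984, 0.002], [0.984, -0.177, -0.001], [-0.0, 0.002, -1.0]]
contact_force: [0.2, -0.4, 0.8]
grip_width: 0.0319
grip_force: 0.0
```

Call:
send_rows --rows '[{"grip":-0.4,"travel":[0,0,0],"roll":0.98},{"grip":-0.4,"travel":[0,0,0],"roll":0.98},{"grip":-0.4,"travel":[0,0,0],"roll":0.98},{"grip":-0.4,"travel":[0,0,0],"roll":0.98},{"grip":-0.4,"travel":[0,0,0],"roll":0.98}]'

```text
time_s: 8.53
position: [0.4534, -0.0423, 0.1968]
tcp_rot: [[0.566, 0.825, 0.002], [0.825, -0.566, -0.0], [0.001, 0.001, -1.0]]
contact_force: [0.3, 0.1, -0.4]
grip_width: 0.0283
grip_force: 0.0
```

Call:
send_rows --rows '[{"grip":-0.4,"travel":[0,0,0],"roll":0.98},{"grip":-0.4,"travel":[0,0,0],"roll":0.98},{"grip":-0.4,"travel":[0,0,0],"roll":0.98},{"grip":-0.4,"travel":[0,0,0],"roll":0.98},{"grip":-0.4,"travel":[0,0,0],"roll":0.98}]'

```text
time_s: 8.95
position: [0.4535, -0.0423, 0.1968]
tcp_rot: [[0.857, 0.516, 0.001], [0.516, -0.857, -0.0], [0.001, 0.001, -1.0]]
contact_force: [0.7, -0.1, 0.2]
grip_width: 0.0279
grip_force: 0.0
```

Call:
send_rows --rows '[{"grip":-0.4,"travel":[0,0,0],"roll":0.98},{"grip":-0.4,"travel":[0,0,0],"roll":0.98},{"grip":-0.4,"travel":[0,0,0],"roll":0.98},{"grip":-0.4,"travel":[0,0,0],"roll":0.98},{"grip":-0.4,"travel":[0,0,0],"roll":0.98}]'

```text
time_s: 9.37
position: [0.4535, -0.0423, 0.1968]
tcp_rot: [[0.993, 0.114, 0.001], [0.114, -0.993, -0.0], [0.001, 0.001, -1.0]]
contact_force: [-0.5, 0.1, 1.0]
grip_width: 0.028
grip_force: 0.0
```

```bash
python3 - <<'E'
from h import *
i0=robot.capture("top");i1=robot.capture("scene")
cv2.imwrite("pics/p2t_raw.png",i0[:,:,::-1]);cv2.imwrite("pics/p2s_raw.png",i1[:,:,::-1])
R=lambda im,x,y:cv2.resize(im[y:y+66,x:x+88,::-1],None,fx=4.5,fy=4.5,interpolation=3)
cv2.imwrite("pics/p2.png",np.vstack([np.hstack([R(i0,215,135),R(i1,275,165)]),np.hstack([R(i0,300,240),R(i1,270,255)])]))
s=robot.sense();print(s["position"],s["tcp_rot"][:,1])
E
```

```text
[ 0.45341128 -0.04225085  0.19685326] [ 1.18427807e-01 -9.92962514e-01  5.47423502e-04]
```

View pics/p2.png

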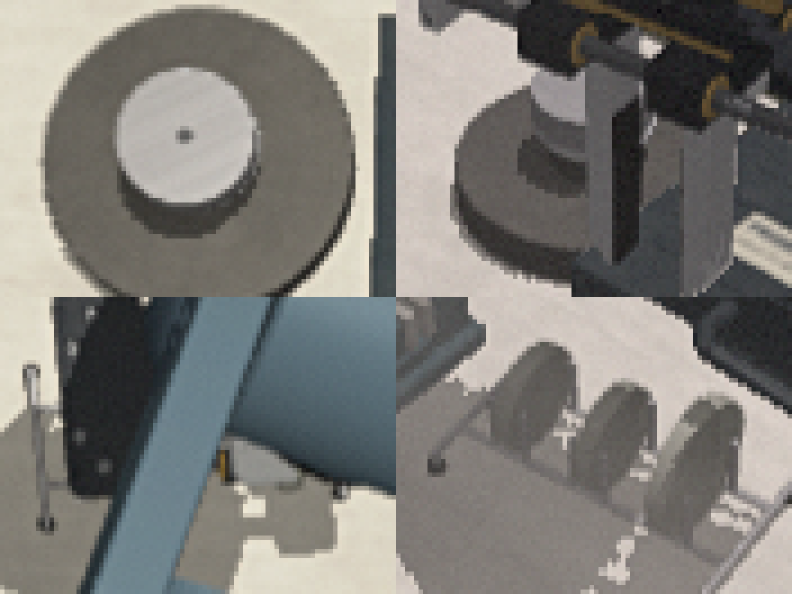

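The dummy sits flat on the dish, with its centre mark at panel (184,135), which is raw (255.9, 165). Next I compare that with the seat and correct the rack estimate.

```bash
python3 - <<'E'
from h import *
np.set_printoptions(precision=4,suppress=True)
im=cv2.imread("pics/p2t_raw.png")
print("dummy hole",px2w("top",215+184.5/4.5-.4,135+135/4.5-.4,.072)[:2])
def circ(f,z,r,lo,box):
    g=cv2.cvtColor(cv2.imread(f),cv2.COLOR_BGR2GRAY); x0,y0,x1,y1=box
    m=(g[y0:y1,x0:x1]>lo).astype(np.uint8); n,l,st,c=cv2.connectedComponentsWithStats(m)
    # component nearest box centre
    h=np.array([(x1-x0)/2,(y1-y0)/2]); k=min([j for j in range(1,n) if st[j,4]>200 and st[j,4]<2000],key=lambda j:np.hypot(*(c[j]-h)))
    cnt=cv2.findContours((l==k).astype(np.uint8),cv2.RETR_EXTERNAL,cv2.CHAIN_APPROX_NONE)[0][0]
    e=cv2.fitEllipse(cv2.convexHull(cnt)); print(f,e[1],px2w("top",e[0][0]+x0,e[0][1]+y0,z)[:2])
circ("pics/t0_raw.png",.052,0,110,(240,150,275,185))
circ("pics/p2t_raw.png",.072,0,125,(238,147,275,183))
print("stone",np.array([.4389,-.0156])-.042*np.array([-np.sin(.12),np.cos(.12)]))
E
```

```text
dummy hole [0.6458 0.1654]
pics/t0_raw.png (29.965007781982422, 31.1884822845459) [0.6467 0.1646]
pics/p2t_raw.png (29.80591583251953, 31.72383689880371) [0.6454 0.1648]
stone [ 0.4439 -0.0573]
```

Call:
send_rows --rows '[{"grip":-0.4,"travel":[-0.276,0.332,0],"roll":0},{"grip":-0.4,"travel":[0,0,0.8],"roll":0},{"grip":-0.4,"travel":[0,0,0.8],"roll":0},{"grip":-0.4,"travel":[0,0,0.6],"roll":0},{"grip":-0.4,"travel":[0,0,0],"roll":0}]' --squeeze 8

```text
time_s: 9.88
position: [0.4401, -0.0553, 0.1039]
tcp_rot: [[0.993, 0.12, -0.009], [0.12, -0.993, 0.003], [-0.008, -0.004, -1.0]]
contact_force: [0.3, 0.6, -0.1]
grip_width: 0.0277
grip_force: 0.0
```

```bash
python3 - <<'E'
from h import *
i1=robot.capture("scene");i0=robot.capture("top")
R=lambda im,x,y:cv2.resize(im[y:y+80,x:x+88,::-1],None,fx=4.5,fy=4.5,interpolation=3)
cv2.imwrite("pics/p3.png",np.hstack([R(i0,300,230),R(i1,285,235)]))
s=robot.sense();print(s["position"],s["tcp_rot"][:,1])
E
```

```text
[ 0.44356113 -0.05656082  0.10870255] [ 1.19556680e-01 -9.92827291e-01 -4.13822822e-04]
```

View pics/p3.png

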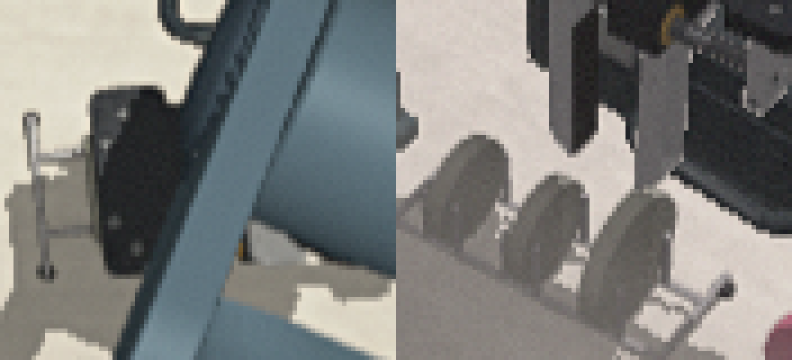

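The scene panel shows both fingers, tips at (575,152) and (645,188), straddling the large stone's plane, whose top is near (650,193). I'll go down slowly.

```bash
python3 - <<'E'
from h import *
u=np.array([.119,-.993,0])
for n,p in [("stone top",[.4436,-.0566,.072]),("finger+",np.array([.4436,-.0566,.1087])+u*.0265),("finger-",np.array([.4436,-.0566,.1087])-u*.0265)]:
    q=w2px("scene",p); print(n,(q-[285,235])*4.5+[396,0])
E
```

```text
stone top [622.65179886 207.39482726]
finger+ [680.13581417 173.23408292]
finger- [568.67366088 118.80710565]
```

Call:
send_rows --rows '[{"grip":-0.4,"travel":[0,0,0.4],"roll":0},{"grip":-0.4,"travel":[0,0,0.3],"roll":0},{"grip":-0.4,"travel":[0,0,0],"roll":0},{"grip":-0.4,"travel":[0,0,0],"roll":0},{"grip":-0.4,"travel":[0,0,0],"roll":0}]'

```text
time_s: 10.4
position: [0.4451, -0.0571, 0.0826]
tcp_rot: [[0.993, 0.119, 0.003], [0.119, -0.993, -0.001], [0.003, 0.002, -1.0]]
contact_force: [1.2, -0.6, -0.0]
grip_width: 0.0278
grip_force: 0.0
```

```bash
python3 - <<'E'
from h import *
a=np.linspace(0,6.28,120)
def sil(n,c,yaw):
    ax=np.array([-np.sin(yaw),np.cos(yaw),0]); e=np.array([np.cos(yaw),np.sin(yaw),0])
    P=np.array([w2px(n,np.array(c)+s*.005*ax+.03175*(np.cos(t)*e+np.sin(t)*np.array([0,0,1]))) for s in(-1,1) for t in a])
    return P
ov=[]
for n,f,x0,y0,w,h in[("scene","s0",310,260,60,60),("top","t0",330,250,60,60)]:
    im=cv2.resize(cv2.imread(f"pics/{f}_raw.png")[y0:y0+h,x0:x0+w],None,fx=6,fy=6,interpolation=3)
    P=sil(n,[.444,-.0568,.04025],.12); print(n,P.min(0),P.max(0))
    hull=cv2.convexHull(((P-[x0,y0]+.5)*6).astype(np.int32)); cv2.polylines(im,[hull],True,(0,0,255),1); ov.append(im)
cv2.imwrite("pics/ov.png",np.hstack(ov))
E
```

```text
scene [323.71740896 275.79698621] [346.65872616 308.74600337]
top [357.3125204  251.88340719] [366.85239756 283.13705514]
```

View pics/ov.png

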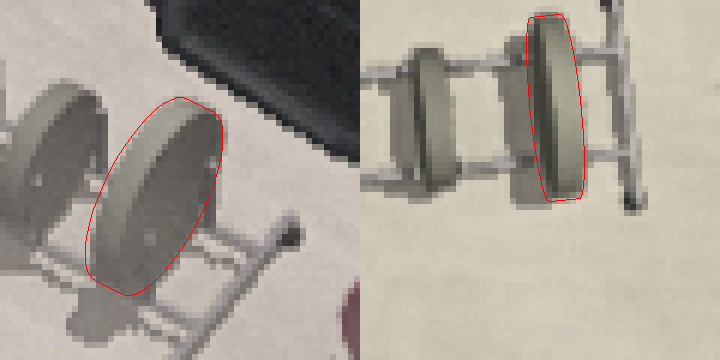

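The predicted outline matches the stone in both views: scene panel (90–223, 97–295) and top panel (528–585, 15–201). I'll go down and pinch it.

Call:
send_rows --rows '[{"grip":-0.4,"travel":[-0.03,0,0.4],"roll":0},{"grip":-0.4,"travel":[0,0,0.4],"roll":0},{"grip":-0.4,"travel":[0,0,0.2],"roll":0},{"grip":-0.4,"travel":[0,0,0],"roll":0},{"grip":-0.4,"travel":[0,0,0],"roll":0}]'

```text
time_s: 10.82
position: [0.4429, -0.0569, 0.0413]
tcp_rot: [[0.993, 0.118, 0.001], [0.118, -0.993, -0.0], [0.001, 0.0, -1.0]]
contact_force: [0.8, -1.3, 0.5]
grip_width: 0.0279
grip_force: 0.0
```

Call:
send_rows --rows '[{"grip":-0.7,"travel":[0,0,0],"roll":0},{"grip":-0.9,"travel":[0,0,0],"roll":0},{"grip":-0.9,"travel":[0,0,0],"roll":0},{"grip":-0.9,"travel":[0,0,0],"roll":0},{"grip":-0.9,"travel":[0,0,0],"roll":0}]'

```text
time_s: 11.23
position: [0.4431, -0.0571, 0.0414]
tcp_rot: [[0.993, 0.119, 0.001], [0.119, -0.993, -0.001], [0.001, 0.001, -1.0]]
contact_force: [0.7, -1.7, 1.5]
grip_width: 0.0102
grip_force: 8.0
```

Call:
send_rows --rows '[{"grip":-0.9,"travel":[0,0,-0.2],"roll":0},{"grip":-0.9,"travel":[0,0,-0.5],"roll":0},{"grip":-0.9,"travel":[0,0,-0.6],"roll":0},{"grip":-0.9,"travel":[0,0,-0.6],"roll":0},{"grip":-0.9,"travel":[0,0,-0.6],"roll":0}]' --squeeze 12

```text
time_s: 11.65
position: [0.4418, -0.0563, 0.1418]
tcp_rot: [[0.993, 0.118, -0.001], [0.118, -0.993, 0.001], [-0.001, -0.001, -1.0]]
contact_force: [0.1, -0.1, -1.0]
grip_width: 0.0097
grip_force: 12.0
```

Call:
send_rows --rows '[{"grip":-0.9,"travel":[0.03,-0.4,-0.3],"roll":0},{"grip":-0.9,"travel":[0.03,-0.7,0],"roll":0},{"grip":-0.9,"travel":[0.03,-0.7,0],"roll":0},{"grip":-0.9,"travel":[0.03,-0.7,0],"roll":0},{"grip":-0.9,"travel":[0.03,-0.7,0],"roll":0}]'

```text
time_s: 12.07
position: [0.4326, 0.0725, 0.1531]
tcp_rot: [[0.993, 0.118, -0.0], [0.118, -0.993, 0.001], [-0.0, -0.001, -1.0]]
contact_force: [0.7, -0.4, 0.1]
grip_width: 0.01
grip_force: 12.0
```

Call:
send_rows --rows '[{"grip":-0.9,"travel":[0.03,-0.7,0],"roll":0},{"grip":-0.9,"travel":[0.03,-0.7,0],"roll":0},{"grip":-0.9,"travel":[0.03,-0.7,0],"roll":0},{"grip":-0.9,"travel":[0.03,-0.7,0],"roll":0},{"grip":-0.9,"travel":[0.03,-0.7,0],"roll":0}]'

```text
time_s: 12.48
position: [0.4218, 0.2124, 0.153]
tcp_rot: [[0.993, 0.118, -0.001], [0.118, -0.993, 0.0], [-0.001, -0.001, -1.0]]
contact_force: [1.4, -0.1, -0.9]
grip_width: 0.0097
grip_force: 12.0
```

Call:
send_rows --rows '[{"grip":-0.9,"travel":[0,-0.5,0],"roll":0},{"grip":-0.9,"travel":[0,-0.2,0.5],"roll":0},{"grip":-0.9,"travel":[0,0,0.6],"roll":0},{"grip":-0.9,"travel":[0,0,0.6],"roll":0},{"grip":-0.9,"travel":[0,0,0],"roll":0}]'

```text
time_s: 12.9
position: [0.4151, 0.2379, 0.0804]
tcp_rot: [[0.993, 0.119, -0.01], [0.119, -0.993, -0.002], [-0.01, 0.001, -1.0]]
contact_force: [-0.9, -0.3, -1.3]
grip_width: 0.01
grip_force: 12.0
```

Call:
send_rows --rows '[{"grip":-0.9,"travel":[0,0,0.4],"roll":0},{"grip":-0.9,"travel":[0,0,0.4],"roll":0},{"grip":-0.9,"travel":[0,0,0.3],"roll":0},{"grip":-0.9,"travel":[0,0,0],"roll":0},{"grip":-0.9,"travel":[0,0,0],"roll":0}]'

```text
time_s: 13.32
position: [0.4195, 0.2386, 0.0414]
tcp_rot: [[0.993, 0.118, -0.0], [0.118, -0.993, 0.0], [-0.0, -0.0, -1.0]]
contact_force: [-0.2, 0.1, -0.5]
grip_width: 0.0099
grip_force: 12.0
```

Call:
send_rows --rows '[{"grip":-0.9,"travel":[0,0,0.1],"roll":0},{"grip":-0.9,"travel":[0,0,0.09],"roll":0},{"grip":-0.9,"travel":[0,0,0],"roll":0},{"grip":-0.9,"travel":[0,0,0],"roll":0},{"grip":-0.9,"travel":[0,0,0],"roll":0}]'

```text
time_s: 13.73
position: [0.4195, 0.2387, 0.0334]
tcp_rot: [[0.993, 0.118, 0.0], [0.118, -0.993, 0.0], [0.0, -0.0, -1.0]]
contact_force: [-0.1, -0.3, -0.1]
grip_width: 0.0099
grip_force: 12.0
```

Call:
send_rows --rows '[{"grip":-0.9,"travel":[0,0,0.02],"roll":0},{"grip":-0.9,"travel":[0,0,0.01],"roll":0},{"grip":-0.9,"travel":[0,0,0],"roll":0},{"grip":-0.9,"travel":[0,0,0],"roll":0},{"grip":-0.9,"travel":[0,0,0],"roll":0}]'

```text
time_s: 14.15
position: [0.4198, 0.2387, 0.0326]
tcp_rot: [[0.993, 0.118, 0.001], [0.118, -0.993, 0.0], [0.001, -0.0, -1.0]]
contact_force: [-1.0, -1.2, 5.6]
grip_width: 0.0096
grip_force: 12.0
```

Call:
send_rows --rows '[{"grip":-0.9,"travel":[0,0,-0.01],"roll":0},{"grip":-0.9,"travel":[0,0,0],"roll":0},{"grip":-0.78,"travel":[0,0,0],"roll":0},{"grip":-0.77,"travel":[0,0,0],"roll":0},{"grip":-0.76,"travel":[0,0,0],"roll":0}]' --squeeze 4

```text
time_s: 14.57
position: [0.4191, 0.2385, 0.0319]
tcp_rot: [[0.993, 0.118, -0.0], [0.118, -0.993, -0.0], [-0.0, 0.0, -1.0]]
contact_force: [0.1, -0.3, 0.0]
grip_width: 0.0113
grip_force: 0.0
```

Call:
send_rows --rows '[{"grip":-0.75,"travel":[0,0,0],"roll":0},{"grip":-0.74,"travel":[0,0,0],"roll":0},{"grip":-0.73,"travel":[0,0,0],"roll":0},{"grip":-0.72,"travel":[0,0,0],"roll":0},{"grip":-0.7,"travel":[0,0,0],"roll":0}]'

```text
time_s: 14.98
position: [0.4193, 0.2386, 0.0322]
tcp_rot: [[0.993, 0.118, -0.0], [0.118, -0.993, -0.0], [-0.0, 0.0, -1.0]]
contact_force: [0.0, -0.1, -0.6]
grip_width: 0.0139
grip_force: 0.0
```

Call:
send_rows --rows '[{"grip":-0.67,"travel":[0,0,0],"roll":0},{"grip":-0.64,"travel":[0,0,0],"roll":0},{"grip":-0.6,"travel":[0,0,0],"roll":0},{"grip":-0.5,"travel":[0,0,0],"roll":0},{"grip":-0.4,"travel":[0,0,0],"roll":0}]'

```text
time_s: 15.4
position: [0.4194, 0.2386, 0.0323]
tcp_rot: [[0.993, 0.118, -0.0], [0.118, -0.993, 0.0], [-0.0, -0.0, -1.0]]
contact_force: [0.1, 0.4, 0.1]
grip_width: 0.0263
grip_force: 0.0
```

```bash
cat >> h.py <<'E'
def stonecmp(n,c,yaw,tilt=0):
    """mean inside-outline mask overlap with grey stone, printed as extents"""
    a=np.linspace(0,6.28,120); ax=np.array([-np.sin(yaw)*np.cos(tilt),np.cos(yaw)*np.cos(tilt),np.sin(tilt)]); e=np.array([np.cos(yaw),np.sin(yaw),0]); f=np.cross(ax,e)
    return np.array([w2px(n,np.array(c)+s*.005*ax+.03175*(np.cos(t)*e+np.sin(t)*f)) for s in(-1,1) for t in a])
E
python3 - <<'E'
from h import *
i0=robot.capture("top");i1=robot.capture("scene");cv2.imwrite("pics/q_t.png",i0[:,:,::-1]);cv2.imwrite("pics/q_s.png",i1[:,:,::-1])
for n,im,f in(("scene",i1,"p2s"),("top",i0,"p2t")):
    P=stonecmp(n,[.4193,.2386,.03175],.119);print(n,P.min(0),P.max(0))
    x0,y0=(P.min(0)-6).astype(int);x1,y1=(P.max(0)+6).astype(int)
    print(cv2.resize(im[y0:y1,x0:x1].mean(2).astype(np.uint8),None,fx=.5,fy=.5,interpolation=cv2.INTER_AREA),x0,y0)
E
```

```text
scene [211.68556167 218.43264483] [235.55235698 247.2730068 ]
[[196 185 103  84  60  59  76 215 121 105 100 100  98 100 103  96  65  99]
 [118 177 109  92  62  61  55 206 136 103 103  99 100 102 102  99  87  99]
 [109 106 105 100  64  61  57 156 150 102 103 101 102 101 103 101 100 120]
 [163 113 103 106  64  60  60  86 110 104 105 102 102 100 103 101 159 198]
 [207 184 128 103  76  60  60  80 110 103 105 101 104 100 164 175 199 200]
 [204 205 186 105  85  59  65 103 110 106 106 103 103 102 104 195 195 199]
 [203 202 199 111  95  61 101 109 100  99 106 102 103 104  99 160 197 195]
 [205 203 205 131 101  87 107  97  90  97 106 104 103 102 101 143 201 197]
 [154 174 202 167 108 105 104  90  89  95 104 105 105 106 100 150 203 201]
 [129 128 124 126 112 104  97  88  89  91 105 103 105 107 102 169 201 200]
 [130 129 131 128 109 104  92  91  89  87 104 104 105 107  95 190 204 203]
 [131 130 131 129 105 101  94  92  90  90  99 104 111  98 120 206 204 204]
 [130 129 129 125 103 101  94  91  91  92  99 102  94  88 124 207 207 203]
 [129 132 129 128  99  95  92  92  90  93  92  91  87  98 172 2
[... 961 characters left out ...]
 61  69  55  53  42  44  96]
 [107 106 100  52  62  62  68  59  51  45  42  74]
 [107 105 104  60  57  62  64  58  52  46  41  74]
 [106 108 106  68  53  60  57  62  50  46  43  74]
 [106 105 107  69  54  60  56  59  52  43  50  76]
 [107 106 107  73  53  54  62  52  53  42  55 108]
 [107 107 107  79  53  54  58  58  48  41  51  74]
 [107 106 108  85  54  55  55  55  39  35  37  36]
 [106 107 106  94  53  56  55  54  44  40  51  51]
 [107 107 107  97  53  55  55  55  50  44  60  61]
 [106 107 106 100  54  55  55  54  55  56  53  84]
 [108 106 107 103  58  55  54  55  55  53  67 111]
 [106 106 107 106  69  54  54  55  55  53  66 114]
 [106 108 108 107  68  52  54  56  54  54  66 117]] 206 254
```

Call:
send_rows --rows '[{"grip":-0.2,"travel":[0,0,0],"roll":0},{"grip":0.2,"travel":[0,0,0],"roll":0},{"grip":0.4,"travel":[0,0,-0.4],"roll":0},{"grip":0.7,"travel":[0,0,-0.8],"roll":0},{"grip":0.95,"travel":[0,0,-0.8],"roll":0}]'

```text
time_s: 15.92
position: [0.418, 0.2382, 0.112]
tcp_rot: [[0.993, 0.118, -0.004], [0.118, -0.993, -0.001], [-0.004, 0.001, -1.0]]
contact_force: [0.9, 0.7, -0.3]
grip_width: 0.0584
grip_force: 0.0
```

```bash
python3 - <<'E'
from h import *
i1=robot.capture("scene");cv2.imwrite("pics/q2_s.png",i1[:,:,::-1])
print(robot.sense()["position"])
n="scene";P=stonecmp(n,[.4193,.2386,.03175],.119)
x0,y0=(P.min(0)-8).astype(int);x1,y1=(P.max(0)+8).astype(int)
print(cv2.resize(i1[y0:y1,x0:x1].mean(2).astype(np.uint8),None,fx=.5,fy=.5,interpolation=cv2.INTER_AREA),x0,y0)
E
```

```text
[0.423061   0.23983809 0.11959537]
[[184 207 208 208 184 161 127 122 126 158 183 126 120 185 210 177 110 185
  197 194]
 [136 190 208 208 210 210 210 209 210 208 207 181 198 210 170 115 118 201
  201 200]
 [172 118 192 207 208 206 206 205 205 204 207 205 194 147 109 115 164 197
  199 198]
 [177 112 105 136 163 193 191 198 197 184 160 137 116 113 115 162 198 195
  195 194]
 [193 160 112 108 106 105 107 107 110 109 110 138 141 124 156 199 198 198
  197 197]
 [200 201 180 133 116 107 109 110 111 110 109 116 117 107 114 178 197 194
  198 198]
 [201 201 203 204 191 173 176 154 111 111 101  95  96  97  97 103 192 194
  195 196]
 [202 200 199 199 200 202 194 120 109 100  93  94  92 100 100  97 159 194
  194 193]
 [197 200 199 198 202 203 148 106 101  90  93  93  93  97 100 100 145 200
  193 191]
 [164 194 199 203 202 195 109 104  92  90  92  92  93  97  99  99 150 200
  197 197]
 [127 128 176 198 200 155 104  98  90  90  92  92  91  97 100  96 167 198
  197 198]
 [129 140 193 205 201 121 103  94  94  93  90  93  92  98  97  93 188 203
  201 200]
 [129 128 126 154 168 112 104  95  94  93  91  93  90 100  96 120 204 201
  202 200]
 [129 129 131 129 123 105 102  95  93  91  92  92  95  95  95 123 203 204
  200 201]
 [128 130 129 128 126 100  98  95  93  91  95  92  93  94 109 169 203 200
  200 201]
 [129 129 127 129 130 104  95  93  93  95  93  95  92 104 191 201 199 201
  199 198]
 [129 129 128 127 131 117  94  93  93  94  95  94  98 139 176 199 199 198
  195 199]
 [124 128 129 126 126 129 120 101  93  95  97 101 128 127 126 146 206 203
  198 198]
 [123 127 127 128 128 128 129 127 121 120 123 131 130 131 129 163 176 199
  202 202]
 [124 125 125 124 127 125 127 129 130 131 129 128 128 129 131 129 128 141
  155 154]
 [126 125 125 126 127 127 126 130 127 130 131 129 128 129 130 131 131 131
  130 127]
 [124 128 125 127 124 126 126 126 125 129 127 130 127 129 131 131 131 130
  129 125]] 203 210
```

The scene numbers show the stone standing upright at pixels (213–235, 219–247), where it was set. I turn the tool 90° above it.

Call:
send_rows --rows '[{"grip":0.95,"travel":[0,0,0],"roll":-1},{"grip":0.95,"travel":[0,0,0],"roll":-1},{"grip":0.95,"travel":[0,0,0],"roll":-1},{"grip":0.95,"travel":[0,0,0],"roll":-1},{"grip":0.95,"travel":[0,0,0],"roll":-1}]'

```text
time_s: 16.38
position: [0.4194, 0.2386, 0.1122]
tcp_rot: [[0.848, 0.53, 0.0], [0.53, -0.848, 0.0], [0.0, 0.0, -1.0]]
contact_force: [-0.3, 0.4, 0.1]
grip_width: 0.0912
grip_force: 0.0
```

Call:
send_rows --rows '[{"grip":0.95,"travel":[0,0,0],"roll":-1},{"grip":0.95,"travel":[0,0,0],"roll":-1},{"grip":0.95,"travel":[0,0,0],"roll":-1},{"grip":0.95,"travel":[0,0,0],"roll":-1},{"grip":0.95,"travel":[0,0,0],"roll":-1}]'

```text
time_s: 16.8
position: [0.4194, 0.2386, 0.1121]
tcp_rot: [[0.544, 0.839, 0.0], [0.839, -0.544, 0.0], [0.0, 0.0, -1.0]]
contact_force: [0.8, 0.2, 0.3]
grip_width: 0.0915
grip_force: 0.0
```

Call:
send_rows --rows '[{"grip":0.95,"travel":[0,0,0],"roll":-1},{"grip":0.95,"travel":[0,0,0],"roll":-1},{"grip":0.95,"travel":[0,0,0],"roll":-1},{"grip":0.95,"travel":[0,0,0],"roll":-1},{"grip":0.95,"travel":[0,0,0],"roll":-1}]'

```text
time_s: 17.22
position: [0.4194, 0.2386, 0.1121]
tcp_rot: [[0.138, 0.99, 0.0], [0.99, -0.138, 0.0], [0.0, 0.0, -1.0]]
contact_force: [-0.7, 0.5, -0.4]
grip_width: 0.0915
grip_force: 0.0
```

Call:
send_rows --rows '[{"grip":0.95,"travel":[0,0,0],"roll":-1},{"grip":0.95,"travel":[0,0,0],"roll":-1},{"grip":0.95,"travel":[0,0,0],"roll":-1},{"grip":0.95,"travel":[0,0,0],"roll":0},{"grip":0.95,"travel":[0,0,0],"roll":0}]'

```text
time_s: 17.63
position: [0.4194, 0.2386, 0.1122]
tcp_rot: [[-0.116, 0.993, 0.0], [0.993, 0.116, -0.0], [-0.0, 0.0, -1.0]]
contact_force: [-0.1, -0.1, 0.1]
grip_width: 0.0919
grip_force: 0.0
```

```bash
cat >> h.py <<'E'
def fit(f="scene",box=(190,205,250,260)):
    """centre of the standing stone from the scene view by silhouette extents (rows 225..)"""
    im=robot.capture(f).mean(2); return im
E
python3 - <<'E'
from h import *
i1=robot.capture("scene");cv2.imwrite("pics/q3_s.png",i1[:,:,::-1])
s=robot.sense();print(s["position"],s["tcp_rot"][:,1],s["grip_width"])
a=cv2.imread("pics/q2_s.png").mean(2)[222:250,205:240];b=i1.mean(2)[222:250,205:240]
# stone shift between pictures
r=cv2.matchTemplate(i1.mean(2).astype(np.float32)[210:260,195:250],a.astype(np.float32),cv2.TM_CCOEFF_NORMED);print(cv2.minMaxLoc(r),"expect (10,12)")
E
```

```text
[0.41934337 0.23862097 0.11217428] [9.93221403e-01 1.16237875e-01 2.03069024e-05] 0.09157508212833115
(-0.44407156109809875, 0.748393177986145, (20, 22), (10, 12)) expect (10,12)
```

Call:
send_rows --rows '[{"grip":0.95,"travel":[0,0,0.4],"roll":0},{"grip":0.95,"travel":[0,0,0.5],"roll":0},{"grip":0.95,"travel":[0,0,0.5],"roll":0},{"grip":0.95,"travel":[0,0,0.4],"roll":0},{"grip":0.95,"travel":[0,0,0.2],"roll":0}]' --squeeze 5

```text
time_s: 18.1
position: [0.4179, 0.2381, 0.0302]
tcp_rot: [[-0.117, 0.993, -0.003], [0.993, 0.117, -0.001], [-0.001, -0.003, -1.0]]
contact_force: [0.5, 0.0, 0.8]
grip_width: 0.0919
grip_force: 0.0
```

Call:
send_rows --rows '[{"grip":0.95,"travel":[0,0,0.1],"roll":0},{"grip":0.95,"travel":[0,0,0],"roll":0},{"grip":0.95,"travel":[0,0,0],"roll":0},{"grip":0.95,"travel":[0,0,0],"roll":0},{"grip":0.8,"travel":[0,0,0],"roll":0}]'

```text
time_s: 18.52
position: [0.4202, 0.2389, 0.0293]
tcp_rot: [[-0.118, 0.993, 0.002], [0.993, 0.118, 0.001], [0.0, 0.002, -1.0]]
contact_force: [-0.1, -0.4, -0.2]
grip_width: 0.0878
grip_force: 0.0
```

Call:
send_rows --rows '[{"grip":0.6,"travel":[0,0,0],"roll":0},{"grip":0.5,"travel":[0,0,0],"roll":0},{"grip":0.4,"travel":[0,0,0],"roll":0},{"grip":0.37,"travel":[0,0,0],"roll":0},{"grip":0.35,"travel":[0,0,0],"roll":0}]'

```text
time_s: 18.93
position: [0.4194, 0.2386, 0.0283]
tcp_rot: [[-0.118, 0.993, 0.0], [0.993, 0.118, -0.0], [-0.0, 0.0, -1.0]]
contact_force: [-0.1, -0.5, -0.9]
grip_width: 0.064
grip_force: 0.0
```

Call:
send_rows --rows '[{"grip":0.33,"travel":[0,0,0],"roll":0},{"grip":0.3,"travel":[0,0,0],"roll":0},{"grip":0.25,"travel":[0,0,0],"roll":0},{"grip":0.25,"travel":[0,0,0],"roll":0},{"grip":0.25,"travel":[0,0,0],"roll":0}]'

```text
time_s: 19.35
position: [0.4194, 0.2386, 0.0283]
tcp_rot: [[-0.118, 0.993, 0.0], [0.993, 0.118, 0.0], [0.0, 0.0, -1.0]]
contact_force: [0.3, -1.0, 0.2]
grip_width: 0.0633
grip_force: 5.0
```

Held across the diameter. Now I lean it over by dragging along tool x with the foot on the bench, following the pivot arc.

Call:
send_rows --rows '[{"grip":0.25,"travel":[0,0,0.01],"roll":0},{"grip":0.25,"travel":[0.07,0,0.0],"roll":0},{"grip":0.25,"travel":[0.07,0,0.0],"roll":0},{"grip":0.25,"travel":[0.07,0,0.0],"roll":0},{"grip":0.25,"travel":[0.07,0,0.01],"roll":0}]' --squeeze 5

```text
time_s: 19.77
position: [0.418, 0.2501, 0.0274]
tcp_rot: [[-0.118, 0.993, 0.0], [0.993, 0.118, 0.0], [0.0, 0.0, -1.0]]
contact_force: [-0.1, -0.3, -0.0]
grip_width: 0.0635
grip_force: 5.0
```

```bash
cat >> h.py <<'E'
def tiltscore(yaw=.119,lat=0):
    im=robot.capture("scene"); s=robot.sense(); c=np.array(s["position"])+[0,0,.00345]
    cv2.imwrite("pics/tilt_%.2f.png"%s["time_s"],im[:,:,::-1])
    g=np.abs(im.astype(float).mean(2)-94)<14
    out=[]
    for d in range(-20,100,5):
        m=np.zeros(g.shape,np.uint8); P=stonecmp("scene",c,yaw,np.radians(d)); 
        cv2.fillPoly(m,[cv2.convexHull(P.astype(np.int32))],1); big=cv2.dilate(m,np.ones((5,5)))
        out.append((d,round(g[m>0].mean()-g[(big-m)>0].mean(),2)))
    return s["position"],s["contact_force"],s["grip_width"],out
E
python3 -c "
from h import *
print(tiltscore())"
```

```text
Traceback (most recent call last):
  File "h.py", line 33, in tiltscore
    m=np.zeros(g.shape,np.uint8); P=stonecmp("scene",c,yaw,np.radians(d));
                                    ~~~~~~~~^^^^^^^^^^^^^^^^^^^^^^^^^^^^^
  File "h.py", line 23, in stonecmp
    return np.array([w2px(n,np.array(c)+s*.005*ax+.03175*(np.cos(t)*e+np.sin(t)*f)) for s in(-1,1) for t in a])
                     ~~~~^^^^^^^^^^^^^^^^^^^^^^^^^^^^^^^^^^^^^^^^^^^^^^^^^^^^^^^^^^
  File "h.py", line 13, in w2px
    i,T=K(n); c=T[:3,:3].T@(np.array(p)-T[:3,3]); a=c[:2]/c[2]; a=a*(1+i["k1"]*(a@a))
        ~^^^
  File "h.py", line 4, in K
    i=robot.camera_info(n); return i,np.array(i["world_from_camera"])
ValueError: time passes only in moves, steps and waits
```

```bash
sed -i 's/^def K(n):/import functools\n@functools.cache\ndef K(n):/; s/range(-20,100,5)/range(-90,45,6)/' h.py
sed -i 's/    im=robot.capture("scene"); s=robot.sense(); c=/    im=robot.capture("scene") if img is None else cv2.imread(img)[:,:,::-1]; s=robot.sense(); c=/; s/def tiltscore(yaw=.119,lat=0)/def tiltscore(yaw=.119,img=None)/' h.py
python3 -c "
from h import *
import glob
f=glob.glob('pics/tilt_*');print(f)
print(tiltscore(img=f[0]))"
```

```text
['pics/tilt_19.82.png']
(array([0.41793134, 0.25035722, 0.0272711 ]), array([ 0.42353827, -0.23827828,  1.25364555]), 0.06339002146175536, [(-90, np.float64(0.4)), (-84, np.float64(0.41)), (-78, np.float64(0.46)), (-72, np.float64(0.5)), (-66, np.float64(0.51)), (-60, np.float64(0.57)), (-54, np.float64(0.54)), (-48, np.float64(0.55)), (-42, np.float64(0.55)), (-36, np.float64(0.55)), (-30, np.float64(0.58)), (-24, np.float64(0.59)), (-18, np.float64(0.61)), (-12, np.float64(0.67)), (-6, np.float64(0.63)), (0, np.float64(0.63)), (6, np.float64(0.53)), (12, np.float64(0.44)), (18, np.float64(0.35)), (24, np.float64(0.26)), (30, np.float64(0.19)), (36, np.float64(0.17)), (42, np.float64(0.16))])
```

Call:
send_rows --rows '[{"grip":0.25,"travel":[0.07,0,0.01],"roll":0},{"grip":0.25,"travel":[0.06,0,0.02],"roll":0},{"grip":0.25,"travel":[0.06,0,0.03],"roll":0},{"grip":0.25,"travel":[0.06,0,0.03],"roll":0},{"grip":0.25,"travel":[0,0,0],"roll":0}]'

```text
time_s: 20.23
position: [0.4167, 0.2601, 0.0237]
tcp_rot: [[-0.119, 0.993, -0.0], [0.993, 0.119, 0.0], [0.0, -0.0, -1.0]]
contact_force: [0.1, 0.0, 1.2]
grip_width: 0.0638
grip_force: 5.0
```

```bash
python3 -c "
from h import *
r=tiltscore();print(r[:3],[(a,float(b)) for a,b in r[3]])"
```

```text
(array([0.41678109, 0.25998104, 0.02375371]), array([-0.19278937,  0.24797976,  0.63431042]), 0.06310054424798628) [(-90, 0.38), (-84, 0.41), (-78, 0.47), (-72, 0.5), (-66, 0.52), (-60, 0.51), (-54, 0.51), (-48, 0.51), (-42, 0.51), (-36, 0.52), (-30, 0.54), (-24, 0.54), (-18, 0.56), (-12, 0.6), (-6, 0.57), (0, 0.55), (6, 0.49), (12, 0.4), (18, 0.35), (24, 0.32), (30, 0.27), (36, 0.18), (42, 0.17)]
```

```bash
python3 - <<'E'
from h import *
import glob
f=sorted(glob.glob('pics/tilt_*'))[-1]
im=cv2.imread(f).mean(2)
np.set_printoptions(linewidth=200)
print(f);print(cv2.resize(im[205:255,185:250].astype(np.uint8),None,fx=.4,fy=.4,interpolation=cv2.INTER_AREA))
for d in(0,-40): 
    P=stonecmp("scene",[.4167,.26,.0272],.119,np.radians(d)); print(d,(P.min(0)-[185,205])*.4,(P.max(0)-[185,205])*.4)
E
```

```text
pics/tilt_20.28.png
[[ 59  59  56  56  58  60  60  60  57  95 176 104 100 101  77  55  68  98 177 214 193 203 200 200 203 204]
 [ 58  58  55  56  73  76  60  60  59  71 157 112 108 111  91  57  64  97 147 216 147 193 198 198 204 207]
 [ 58  57  83  82  70  73  66  57  76 142 205 172 141 118 111  63  62  96 137 178 124 197 199 202 202 201]
 [ 86  89  98  91  70  83  63  65 148 214 211 204 145 134 128  69  62  93 108 119 147 204 204 203 202 202]
 [103  96 101  99  98 102  93 121 113 146 186 175 126 131 129  81  63  85 104 136 196 199 200 201 201 204]
 [102  88 101 102 102 102  99 109 145 108 103  99  97 108 109  88  65  81 104 164 203 202 200 198 199 203]
 [169 126 104  97 101 103 101 101 155 103  99  99  99  97  98 100  85  76 105 124 156 180 200 202 201 199]
 [174 196 159 140 126 104 103 100  98  98 100 100  99  98  97  98 101  79 115 129 127 127 154 193 202 198]
 [128 139 184 197 155 103 104 102  96  98  98  99 100  97  97  98 100  98 127 127 129 129 134 179 201 200]
 [128 127 127 136 132 105 105 102  99 100  99  99 100  99  98  97 102  97 123 128 134 173 194 201 200 201]
 [127 128 
[... 466 characters left out ...]
8 100 101 102 127 131 169 207 204 205 202 202 204 204 204]
 [127 127 125 126 125 127 127 129 127 124 108  98  98 103 112 126 177 204 204 206 206 202 201 205 206 206]
 [125 125 126 127 128 128 125 125 127 129 128 128 123 124 142 166 206 205 205 207 206 206 204 206 207 184]
 [125 124 124 125 125 127 127 128 127 129 129 130 129 144 194 206 202 200 205 206 204 205 205 206 150  99]
 [126 125 125 125 126 126 126 127 129 127 128 128 138 196 208 208 204 202 205 207 205 206 203 126  98 100]
 [126 126 126 125 126 126 127 127 128 127 124 146 190 210 206 205 206 200 204 204 205 204 202 107  95 101]]
0 [7.89975149 4.56271946] [17.44013242 15.96934647]
-40 [7.01431168 4.43589589] [18.34917139 16.14309324]
```

Call:
send_rows --rows '[{"grip":0.25,"travel":[0.06,0,0.035],"roll":0},{"grip":0.25,"travel":[0.055,0,0.04],"roll":0},{"grip":0.25,"travel":[0.05,0,0.05],"roll":0},{"grip":0.25,"travel":[0.05,0,0.05],"roll":0},{"grip":0.25,"travel":[0,0,0],"roll":0}]'

```text
time_s: 20.7
position: [0.4156, 0.2685, 0.0164]
tcp_rot: [[-0.119, 0.993, -0.0], [0.993, 0.119, -0.0], [0.0, -0.0, -1.0]]
contact_force: [0.7, -0.1, 0.5]
grip_width: 0.0632
grip_force: 5.0
```

Call:
send_rows --rows '[{"grip":0.25,"travel":[0.04,0,0.055],"roll":0},{"grip":0.25,"travel":[0.04,0,0.06],"roll":0},{"grip":0.25,"travel":[0.03,0,0.06],"roll":0},{"grip":0.25,"travel":[0.03,0,0.06],"roll":0},{"grip":0.25,"travel":[0,0,0],"roll":0}]'

```text
time_s: 21.12
position: [0.4148, 0.2737, 0.0068]
tcp_rot: [[-0.119, 0.993, -0.001], [0.993, 0.119, -0.0], [-0.0, -0.001, -1.0]]
contact_force: [-0.2, -0.3, -1.0]
grip_width: 0.0636
grip_force: 5.0
```

```bash
python3 - <<'E'
from h import *
np.set_printoptions(linewidth=200,precision=4,suppress=True)
i=robot.capture("scene");cv2.imwrite("pics/q5.png",i[:,:,::-1]);s=robot.sense();print(s["position"],s["contact_force"])
print(cv2.resize(i.mean(2)[205:265,185:260].astype(np.uint8),None,fx=.4,fy=.4,interpolation=cv2.INTER_AREA))
c=np.array(s["position"])+[0,0,.00345]
for d in(0,-80): 
    P=stonecmp("scene",c,.119,np.radians(d)); print(d,(P.min(0)-[185,205])*.4,(P.max(0)-[185,205])*.4)
E
```

```text
[0.4148 0.2737 0.007 ] [-0.3193  0.6431 -0.2553]
[[ 56  57  57  65  72  61  66  83  71 112 164 105  92  59  61  98 113 208 216 215 194 202 201 198 204 204 203 203 202 204]
 [ 58  57  58  63  59  58  60  56 136 212 163 114 104  65  60  94 121 214 213 217 148 194 199 199 204 206 204 201 201 201]
 [ 58  57  55  66  59  57  57  56 159 213 196 133 120  73  59  88 106 152 203 178 125 198 200 203 202 202 203 203 202 201]
 [ 58  65  63  77  73  56  57  56 140 204 179 136 136  88  63  83 104 129 128 120 146 204 204 206 203 202 203 204 203 202]
 [ 78 100  75  70  76  57  73 119 112 132 126 131 132 104  64  76 104 108 108 137 197 200 201 201 203 204 200 201 202 203]
 [102 103  85  92  85  62 170 196 146 109 109 111 112 102  64  70 104 108 116 158 200 202 201 199 200 203 202 201 200 201]
 [ 94 103 103 104 103 100 174 204 193 136 122 111 109 108  67  66 104 111 129 128 130 176 203 204 201 201 198 203 204 201]
 [100 105 102 105 103 101 141 186 121 107 127 149 121 110  85  67  94 111 128 130 128 142 200 200 203 199 198 205 206 204]
 [112 104 102 106 105 103 109 119 109 109 108 103 103 106 110  97  
[... 1275 characters left out ...]
2 100 121]
 [126 125 127 126 126 128 125 126 138 184 212 211 210 210 208 207 207 202 204 205 206 205 204 108  97 104 103 104 103 103]
 [127 127 126 127 127 127 126 150 204 212 212 212 211 208 204 205 206 206 204 204 204 203 203 115  86  91 101 104 103 104]
 [126 124 126 126 127 126 139 203 212 211 210 212 212 208 205 206 205 204 205 203 200 202 201 137  90  87  88  98 105 103]
 [126 126 127 127 127 146 206 212 212 211 210 210 211 211 207 207 207 203 204 205 203 190 131 105 105  97 123 118  94 102]
 [129 128 128 128 152 200 213 213 212 210 206 207 208 210 208 209 207 204 206 209 175 117 103 106 111 154 181 142  89  91]]
0 [6.5704 5.9624] [16.0108 17.1811]
-80 [5.5081 6.7828] [17.1568 16.5479]
```

The patch shows the stone nearly flat, with its bright upper face filling the patch. I lay it down the last bit.

Call:
send_rows --rows '[{"grip":0.25,"travel":[0.02,0,0.045],"roll":0},{"grip":0.25,"travel":[0.01,0,0.045],"roll":0},{"grip":0.25,"travel":[0,0,0.03],"roll":0},{"grip":0.25,"travel":[0,0,0],"roll":0},{"grip":0.25,"travel":[0,0,0],"roll":0}]'

```text
time_s: 21.58
position: [0.4149, 0.2749, 0.0025]
tcp_rot: [[-0.118, 0.993, -0.0], [0.993, 0.118, -0.0], [-0.0, -0.0, -1.0]]
contact_force: [-0.4, -0.5, 0.4]
grip_width: 0.063
grip_force: 5.0
```

Call:
send_rows --rows '[{"grip":0.25,"travel":[0,0,0.02],"roll":0},{"grip":0.25,"travel":[0,0,0.01],"roll":0},{"grip":0.36,"travel":[0,0,0],"roll":0},{"grip":0.38,"travel":[0,0,0],"roll":0},{"grip":0.4,"travel":[0,0,0],"roll":0}]'

```text
time_s: 22.0
position: [0.4151, 0.2749, 0.0015]
tcp_rot: [[-0.118, 0.993, 0.0], [0.993, 0.118, 0.0], [-0.0, 0.0, -1.0]]
contact_force: [-0.6, 0.2, 0.1]
grip_width: 0.0656
grip_force: 0.0
```

Call:
send_rows --rows '[{"grip":0.5,"travel":[0,0,0],"roll":0},{"grip":0.7,"travel":[0,0,0],"roll":0},{"grip":0.75,"travel":[0,0,0],"roll":1},{"grip":0.75,"travel":[0,0,0],"roll":1},{"grip":0.75,"travel":[0,0,0],"roll":1}]'

```text
time_s: 22.42
position: [0.415, 0.2749, 0.0015]
tcp_rot: [[0.147, 0.989, 0.0], [0.989, -0.147, -0.0], [-0.0, 0.0, -1.0]]
contact_force: [-0.7, 0.2, 0.2]
grip_width: 0.0816
grip_force: 0.0
```

Call:
send_rows --rows '[{"grip":0.75,"travel":[0,0,0],"roll":1},{"grip":0.75,"travel":[0,0,0],"roll":1},{"grip":0.75,"travel":[0,0,0],"roll":1},{"grip":0.75,"travel":[0,0,0],"roll":1},{"grip":0.75,"travel":[0,0,0],"roll":1}]'

```text
time_s: 22.83
position: [0.415, 0.2749, 0.0015]
tcp_rot: [[0.551, 0.834, 0.0], [0.834, -0.551, -0.0], [0.0, 0.0, -1.0]]
contact_force: [0.1, 0.6, 0.8]
grip_width: 0.0823
grip_force: 0.0
```

Call:
send_rows --rows '[{"grip":0.75,"travel":[0,0,0],"roll":1},{"grip":0.75,"travel":[0,0,0],"roll":1},{"grip":0.75,"travel":[0,0,0],"roll":1},{"grip":0.75,"travel":[0,0,0],"roll":1},{"grip":0.75,"travel":[0,0,0],"roll":1}]'

```text
time_s: 23.25
position: [0.4151, 0.2749, 0.0015]
tcp_rot: [[0.852, 0.523, 0.0], [0.523, -0.852, -0.0], [0.0, 0.0, -1.0]]
contact_force: [-0.9, -0.8, 0.1]
grip_width: 0.0824
grip_force: 0.0
```

Call:
send_rows --rows '[{"grip":0.75,"travel":[0,0,0],"roll":1},{"grip":0.75,"travel":[0,0,0],"roll":1},{"grip":0.75,"travel":[0,0,0],"roll":1},{"grip":0.75,"travel":[0,0,0],"roll":1},{"grip":0.6,"travel":[0,0,0],"roll":1}]'

```text
time_s: 23.67
position: [0.415, 0.2749, 0.0015]
tcp_rot: [[0.993, 0.114, 0.0], [0.114, -0.993, 0.0], [0.0, -0.0, -1.0]]
contact_force: [-0.7, -0.5, 0.0]
grip_width: 0.0785
grip_force: 0.0
```

Call:
send_rows --rows '[{"grip":0.5,"travel":[0,0,0],"roll":0},{"grip":0.4,"travel":[0,0,0],"roll":0},{"grip":0.35,"travel":[0,0,0],"roll":0},{"grip":0.25,"travel":[0,0,0],"roll":0},{"grip":0.25,"travel":[0,0,0],"roll":0}]' --squeeze 8

```text
time_s: 24.08
position: [0.415, 0.2749, 0.0015]
tcp_rot: [[0.993, 0.119, 0.0], [0.119, -0.993, -0.0], [0.0, 0.0, -1.0]]
contact_force: [0.8, -0.6, -0.1]
grip_width: 0.0629
grip_force: 8.0
```

Call:
send_rows --rows '[{"grip":0.25,"travel":[0,0,-0.2],"roll":0},{"grip":0.25,"travel":[0,0,-0.5],"roll":0},{"grip":0.25,"travel":[0,0,-0.7],"roll":0},{"grip":0.25,"travel":[0,0,-0.7],"roll":0},{"grip":0.25,"travel":[0,0,-0.7],"roll":0}]' --squeeze 12

```text
time_s: 24.5
position: [0.4146, 0.2748, 0.115]
tcp_rot: [[0.993, 0.119, -0.0], [0.119, -0.993, -0.0], [-0.0, 0.0, -1.0]]
contact_force: [-0.1, 0.6, -1.2]
grip_width: 0.0628
grip_force: 12.0
```

Call:
send_rows --rows '[{"grip":0.25,"travel":[0.3,0.2,0],"roll":0},{"grip":0.25,"travel":[0.6,0.38,0],"roll":0},{"grip":0.25,"travel":[0.7,0.44,0],"roll":0},{"grip":0.25,"travel":[0.7,0.44,0],"roll":0},{"grip":0.25,"travel":[0.7,0.44,0],"roll":0}]'

```text
time_s: 24.92
position: [0.5443, 0.2125, 0.1129]
tcp_rot: [[0.993, 0.119, -0.001], [0.119, -0.993, -0.0], [-0.001, 0.0, -1.0]]
contact_force: [1.0, 0.2, -0.7]
grip_width: 0.0633
grip_force: 12.0
```

Call:
send_rows --rows '[{"grip":0.25,"travel":[0.7,0.44,0],"roll":0},{"grip":0.25,"travel":[0.7,0.44,0],"roll":0},{"grip":0.25,"travel":[0.6,0.38,0],"roll":0},{"grip":0.25,"travel":[0.4,0.27,0],"roll":0},{"grip":0.25,"travel":[0,0,0],"roll":0}]'

```text
time_s: 25.33
position: [0.6486, 0.1615, 0.1127]
tcp_rot: [[0.993, 0.115, 0.001], [0.115, -0.993, -0.001], [0.001, 0.001, -1.0]]
contact_force: [-0.3, -0.1, -0.2]
grip_width: 0.0632
grip_force: 12.0
```

Call:
send_rows --rows '[{"grip":0.25,"travel":[0,0,0],"roll":0},{"grip":0.25,"travel":[0,0,0],"roll":0},{"grip":0.25,"travel":[0,0,0.3],"roll":0},{"grip":0.25,"travel":[0,0,0.2],"roll":0},{"grip":0.25,"travel":[0,0,0],"roll":0}]'

```text
time_s: 25.75
position: [0.643, 0.1647, 0.0902]
tcp_rot: [[0.993, 0.119, -0.005], [0.119, -0.993, -0.0], [-0.005, -0.0, -1.0]]
contact_force: [-0.1, -0.2, -0.7]
grip_width: 0.0629
grip_force: 12.0
```

Call:
send_rows --rows '[{"grip":0.25,"travel":[0,0,0.1],"roll":0},{"grip":0.25,"travel":[0,0,0.1],"roll":0},{"grip":0.25,"travel":[0,0,0.05],"roll":0},{"grip":0.25,"travel":[0,0,0],"roll":0},{"grip":0.25,"travel":[0,0,0],"roll":0}]'

```text
time_s: 26.17
position: [0.6457, 0.1643, 0.0834]
tcp_rot: [[0.993, 0.118, -0.0], [0.118, -0.993, -0.0], [-0.0, -0.0, -1.0]]
contact_force: [0.6, -0.3, -1.1]
grip_width: 0.0631
grip_force: 12.0
```

Call:
send_rows --rows '[{"grip":0.25,"travel":[0.012,0,0.1],"roll":0},{"grip":0.25,"travel":[0,0,0.08],"roll":0},{"grip":0.25,"travel":[0,0,0.04],"roll":0},{"grip":0.25,"travel":[0,0,0],"roll":0},{"grip":0.25,"travel":[0,0,0],"roll":0}]'

```text
time_s: 26.58
position: [0.6461, 0.1643, 0.0744]
tcp_rot: [[0.993, 0.118, -0.0], [0.118, -0.993, -0.0], [-0.0, -0.0, -1.0]]
contact_force: [0.3, 0.5, -0.9]
grip_width: 0.0628
grip_force: 12.0
```

Call:
send_rows --rows '[{"grip":0.25,"travel":[0,0,0.02],"roll":0},{"grip":0.25,"travel":[0,0,0.015],"roll":0},{"grip":0.25,"travel":[0,0,0],"roll":0},{"grip":0.25,"travel":[0,0,0],"roll":0},{"grip":0.25,"travel":[0,0,0],"roll":0}]'

```text
time_s: 27.0
position: [0.6464, 0.1643, 0.0735]
tcp_rot: [[0.993, 0.118, 0.0], [0.118, -0.993, -0.0], [0.0, 0.0, -1.0]]
contact_force: [0.0, -0.4, -0.6]
grip_width: 0.0634
grip_force: 12.0
```

Call:
send_rows --rows '[{"grip":0.25,"travel":[0,0,0.012],"roll":0},{"grip":0.25,"travel":[0,0,0.012],"roll":0},{"grip":0.25,"travel":[0,0,0],"roll":0},{"grip":0.25,"travel":[0,0,0],"roll":0},{"grip":0.25,"travel":[0,0,0],"roll":0}]'

```text
time_s: 27.42
position: [0.6464, 0.1643, 0.0735]
tcp_rot: [[0.993, 0.118, 0.0], [0.118, -0.993, -0.0], [0.0, 0.0, -1.0]]
contact_force: [-2.9, 0.2, 6.2]
grip_width: 0.0632
grip_force: 12.0
```

Call:
send_rows --rows '[{"grip":0.36,"travel":[0,0,-0.01],"roll":0},{"grip":0.4,"travel":[0,0,0],"roll":0},{"grip":0.5,"travel":[0,0,0],"roll":0},{"grip":0.6,"travel":[0,0,0],"roll":0},{"grip":0.6,"travel":[0,0,-0.5],"roll":0}]' --squeeze 20

```text
time_s: 27.83
position: [0.6429, 0.164, 0.0881]
tcp_rot: [[0.993, 0.118, -0.009], [0.118, -0.993, -0.001], [-0.009, -0.0, -1.0]]
contact_force: [0.1, 0.1, 0.1]
grip_width: 0.075
grip_force: 0.0
```

Call:
send_rows --rows '[{"grip":0.6,"travel":[0,0,-0.8],"roll":0},{"grip":0.5,"travel":[0,0,-0.6],"roll":0},{"grip":0.4,"travel":[-0.55,-0.72,0],"roll":0},{"grip":0.3,"travel":[-0.6,-0.784,0],"roll":0},{"grip":0.3,"travel":[-0.6,-0.784,0],"roll":0}]'

```text
time_s: 28.25
position: [0.5655, 0.2473, 0.1492]
tcp_rot: [[0.993, 0.116, 0.001], [0.116, -0.993, 0.0], [0.001, -0.0, -1.0]]
contact_force: [-0.6, -0.7, 0.0]
grip_width: 0.0614
grip_force: 0.0
```

Call:
send_rows --rows '[{"grip":0.3,"travel":[-0.6,-0.784,0],"roll":0},{"grip":0.3,"travel":[-0.6,-0.784,0],"roll":0},{"grip":0.3,"travel":[-0.6,-0.784,0],"roll":0},{"grip":0.3,"travel":[0,0,0],"roll":0},{"grip":0.3,"travel":[0,0,0],"roll":0}]'

```text
time_s: 28.67
position: [0.482, 0.3329, 0.1486]
tcp_rot: [[0.993, 0.122, 0.0], [0.122, -0.993, -0.0], [0.0, 0.0, -1.0]]
contact_force: [-1.2, 0.5, 0.3]
grip_width: 0.0607
grip_force: 0.0
```

```bash
python3 - <<'E'
from h import *
np.set_printoptions(precision=4,suppress=True)
i0=robot.capture("top");cv2.imwrite("pics/u_t.png",i0[:,:,::-1]);cv2.imwrite("pics/u_s.png",robot.capture("scene")[:,:,::-1])
s=robot.sense();print(s["position"])
g=i0.mean(2).astype(int)
np.set_printoptions(linewidth=220)
print(g[140:190:1,230:282:2])
E
```

```text
[0.4839 0.3314 0.1487]
[[213 215 215 ... 171 220 213]
 [211 212 215 ... 106 209 216]
 [211 211 212 ...  94 141 207]
 ...
 [100  98 102 ... 104 109 110]
 [ 88 103 100 ... 103 109 107]
 [ 93 102  98 ... 105 109 111]]
```

```bash
cat >> h.py <<'E'
def circfit(f,n,z,r,c0,span=.005,half=True):
    g=cv2.GaussianBlur(cv2.imread(f),(3,3),0.7).astype(np.float32)
    t=np.linspace(0,2*np.pi,180,endpoint=False); best=[]
    for dx in np.arange(-span,span+1e-9,.0005):
        for dy in np.arange(-span,span+1e-9,.0005):
            def samp(rr):
                P=np.array([w2px(n,[c0[0]+dx+rr*np.cos(a),c0[1]+dy+rr*np.sin(a),z]) for a in t[::4]],np.float32)
                return cv2.remap(g,P[:,0].reshape(-1,1),P[:,1].reshape(-1,1),cv2.INTER_LINEAR)[:,0]
            best.append((np.median(np.linalg.norm(samp(r-.0025)-samp(r+.0025),axis=1)),c0[0]+dx,c0[1]+dy))
    b=np.array(sorted(best)[-8:]); return b[:,1:].mean(0),b[-1,0]
E
python3 - <<'E'
from h import *
print("seat",circfit("pics/t0_raw.png","top",.052,.03175,(.6465,.1645)))
print("dummy",circfit("pics/p2t_raw.png","top",.072,.03175,(.6465,.1645)))
print("stone",circfit("pics/u_t.png","top",.082,.03175,(.6465,.1645)))
print("cap boss",circfit("pics/t0_raw.png","top",.040,.018,(.483,.331)))
print("cap fl",circfit("pics/t0_raw.png","top",.016,.039,(.483,.331)))
E
```

```text
seat (array([0.6463125, 0.1646875]), np.float64(162.1949005126953))
dummy (array([0.64525, 0.1655 ]), np.float64(127.7378158569336))
stone (array([0.6460625, 0.1645625]), np.float64(115.57130432128906))
cap boss (array([0.4781875, 0.3271875]), np.float64(62.182987213134766))
cap fl (array([0.48125, 0.32675]), np.float64(45.00230407714844))
```

Call:
send_rows --rows '[{"grip":0.3,"travel":[0,0,0.6],"roll":0},{"grip":0.3,"travel":[0,0,0.8],"roll":0},{"grip":0.3,"travel":[0,0,0.7],"roll":0},{"grip":0.3,"travel":[0,0,0.5],"roll":0},{"grip":0.3,"travel":[0,0,0.3],"roll":0}]'

```text
time_s: 29.18
position: [0.4829, 0.3297, 0.0296]
tcp_rot: [[0.993, 0.116, -0.004], [0.116, -0.993, -0.002], [-0.004, 0.001, -1.0]]
contact_force: [-0.2, -0.2, -0.4]
grip_width: 0.0609
grip_force: 0.0
```

Call:
send_rows --rows '[{"grip":0.3,"travel":[0,0,0.15],"roll":0},{"grip":0.3,"travel":[0,0,0.1],"roll":0},{"grip":0.3,"travel":[0,0,0],"roll":0},{"grip":0.3,"travel":[0,0,0],"roll":0},{"grip":0.3,"travel":[0,0,0],"roll":0}]'

```text
time_s: 29.6
position: [0.4844, 0.3322, 0.0242]
tcp_rot: [[0.993, 0.118, 0.002], [0.118, -0.993, 0.001], [0.003, -0.001, -1.0]]
contact_force: [0.6, -0.2, -0.1]
grip_width: 0.0607
grip_force: 0.0
```

Call:
send_rows --rows '[{"grip":0,"travel":[0,0,0],"roll":0},{"grip":-0.4,"travel":[0,0,0],"roll":0},{"grip":-0.4,"travel":[0,0,0],"roll":0},{"grip":-0.4,"travel":[0,0,0],"roll":0},{"grip":-0.4,"travel":[0,0,0],"roll":0}]'

```text
time_s: 30.02
position: [0.4833, 0.3318, 0.0229]
tcp_rot: [[0.993, 0.119, 0.0], [0.119, -0.993, -0.0], [0.0, 0.0, -1.0]]
contact_force: [-0.6, -0.8, 1.0]
grip_width: 0.0356
grip_force: 20.0
```

Call:
send_rows --rows '[{"grip":0.1,"travel":[0,0,0],"roll":0},{"grip":0.1,"travel":[0,0,0],"roll":0},{"grip":0.1,"travel":[0,0,0],"roll":-1},{"grip":0.1,"travel":[0,0,0],"roll":-1},{"grip":0.1,"travel":[0,0,0],"roll":-1}]'

```text
time_s: 30.43
position: [0.4832, 0.3319, 0.0226]
tcp_rot: [[0.927, 0.375, -0.0], [0.375, -0.927, 0.0], [-0.0, -0.0, -1.0]]
contact_force: [-0.8, -0.2, 0.1]
grip_width: 0.0514
grip_force: 0.0
```

Call:
send_rows --rows '[{"grip":0.1,"travel":[0,0,0],"roll":-1},{"grip":0.1,"travel":[0,0,0],"roll":-1},{"grip":0.1,"travel":[0,0,0],"roll":-1},{"grip":0.1,"travel":[0,0,0],"roll":-1},{"grip":0.1,"travel":[0,0,0],"roll":-1}]'

```text
time_s: 30.85
position: [0.4831, 0.3319, 0.0226]
tcp_rot: [[0.682, 0.732, -0.0], [0.732, -0.682, 0.0], [-0.0, -0.0, -1.0]]
contact_force: [-0.3, 0.5, -0.1]
grip_width: 0.0517
grip_force: 0.0
```

Call:
send_rows --rows '[{"grip":0.1,"travel":[0,0,0],"roll":-1},{"grip":0.1,"travel":[0,0,0],"roll":-1},{"grip":0.1,"travel":[0,0,0],"roll":-1},{"grip":0.1,"travel":[0,0,0],"roll":-1},{"grip":0.1,"travel":[0,0,0],"roll":-1}]'

```text
time_s: 31.27
position: [0.4832, 0.3318, 0.0225]
tcp_rot: [[0.308, 0.951, -0.0], [0.951, -0.308, 0.0], [-0.0, -0.0, -1.0]]
contact_force: [0.4, 0.1, 0.8]
grip_width: 0.0511
grip_force: 0.0
```

Call:
send_rows --rows '[{"grip":0.1,"travel":[0,0,0],"roll":-1},{"grip":0.1,"travel":[0,0,0],"roll":-1},{"grip":0.1,"travel":[0,0,0],"roll":-1},{"grip":0.1,"travel":[0,0,0],"roll":-1},{"grip":0.1,"travel":[0,0,0],"roll":-1}]'

```text
time_s: 31.68
position: [0.4831, 0.3318, 0.0226]
tcp_rot: [[-0.122, 0.992, -0.0], [0.992, 0.122, 0.0], [0.0, -0.0, -1.0]]
contact_force: [-0.5, -0.1, -1.2]
grip_width: 0.0519
grip_force: 0.0
```

Call:
send_rows --rows '[{"grip":-0.1,"travel":[0,0,0],"roll":0},{"grip":-0.4,"travel":[0,0,0],"roll":0},{"grip":-0.4,"travel":[0,0,0],"roll":0},{"grip":-0.4,"travel":[0,0,0],"roll":0},{"grip":-0.4,"travel":[0,0,0],"roll":0}]'

```text
time_s: 32.1
position: [0.4832, 0.3318, 0.0226]
tcp_rot: [[-0.117, 0.993, -0.0], [0.993, 0.117, 0.0], [0.0, -0.0, -1.0]]
contact_force: [0.1, -0.5, -0.1]
grip_width: 0.0357
grip_force: 20.0
```

Call:
send_rows --rows '[{"grip":-0.4,"travel":[0,0,-0.3],"roll":0},{"grip":-0.4,"travel":[0,0,-0.7],"roll":0},{"grip":-0.4,"travel":[0,0,-0.8],"roll":0},{"grip":-0.4,"travel":[0,0,-0.8],"roll":0},{"grip":-0.4,"travel":[0,0,-0.7],"roll":0}]' --squeeze 30

```text
time_s: 32.52
position: [0.483, 0.3318, 0.1569]
tcp_rot: [[-0.118, 0.993, 0.0], [0.993, 0.118, 0.0], [0.0, 0.0, -1.0]]
contact_force: [0.3, 0.4, -2.6]
grip_width: 0.0351
grip_force: 30.0
```

Call:
send_rows --rows '[{"grip":-0.4,"travel":[-0.35,0.26,0],"roll":0},{"grip":-0.4,"travel":[-0.7,0.54,0],"roll":0},{"grip":-0.4,"travel":[-0.7,0.54,0],"roll":0},{"grip":-0.4,"travel":[-0.7,0.54,0],"roll":0},{"grip":-0.4,"travel":[-0.7,0.54,0],"roll":0}]'

```text
time_s: 32.93
position: [0.5946, 0.2169, 0.1549]
tcp_rot: [[-0.118, 0.993, -0.001], [0.993, 0.118, -0.0], [-0.0, -0.001, -1.0]]
contact_force: [0.9, 0.7, -2.7]
grip_width: 0.0354
grip_force: 30.0
```

Call:
send_rows --rows '[{"grip":-0.4,"travel":[-0.7,0.54,0],"roll":0},{"grip":-0.4,"travel":[-0.5,0.4,0],"roll":0},{"grip":-0.4,"travel":[-0.285,0.2,0],"roll":0},{"grip":-0.4,"travel":[0,0,0],"roll":0},{"grip":-0.4,"travel":[0,0,0],"roll":0}]'

```text
time_s: 33.35
position: [0.646, 0.1646, 0.1544]
tcp_rot: [[-0.117, 0.993, -0.002], [0.993, 0.117, 0.0], [0.001, -0.001, -1.0]]
contact_force: [-0.1, -0.8, -2.8]
grip_width: 0.0354
grip_force: 30.0
```

Call:
send_rows --rows '[{"grip":-0.4,"travel":[0,0,0.4],"roll":0},{"grip":-0.4,"travel":[0,0,0.4],"roll":0},{"grip":-0.4,"travel":[0,0,0.3],"roll":0},{"grip":-0.4,"travel":[0,0,0],"roll":0},{"grip":-0.4,"travel":[0,0,0],"roll":0}]'

```text
time_s: 33.77
position: [0.6452, 0.1655, 0.1098]
tcp_rot: [[-0.12, 0.993, -0.002], [0.993, 0.12, -0.0], [0.0, -0.002, -1.0]]
contact_force: [0.1, 1.2, -3.1]
grip_width: 0.0354
grip_force: 30.0
```

Let it settle and read the pose before the skirt reaches the stone (TCP z ≈ 0.1046).

Call:
send_rows --rows '[{"grip":-0.4,"travel":[0,0,0.02],"roll":0},{"grip":-0.4,"travel":[0,0,0],"roll":0},{"grip":-0.4,"travel":[0,0,0],"roll":0},{"grip":-0.4,"travel":[0,0,0],"roll":0},{"grip":-0.4,"travel":[0,0,0],"roll":0}]'

```text
time_s: 34.18
position: [0.6469, 0.1646, 0.1104]
tcp_rot: [[-0.118, 0.993, 0.001], [0.993, 0.118, 0.0], [0.0, 0.001, -1.0]]
contact_force: [-0.5, -0.3, -4.1]
grip_width: 0.0354
grip_force: 30.0
```

Call:
send_rows --rows '[{"grip":-0.4,"travel":[-0.008,-0.01,0.04],"roll":0},{"grip":-0.4,"travel":[0,0,0.05],"roll":0},{"grip":-0.4,"travel":[0,0,0.05],"roll":0},{"grip":-0.4,"travel":[0,0,0.04],"roll":0},{"grip":-0.4,"travel":[0,0,0],"roll":0}]'

```text
time_s: 34.6
position: [0.6458, 0.1641, 0.1019]
tcp_rot: [[-0.118, 0.993, -0.001], [0.993, 0.118, -0.0], [0.0, -0.001, -1.0]]
contact_force: [0.5, 0.2, -3.4]
grip_width: 0.0354
grip_force: 30.0
```

Call:
send_rows --rows '[{"grip":-0.4,"travel":[0,0,0.03],"roll":0},{"grip":-0.4,"travel":[0,0,0.03],"roll":0},{"grip":-0.4,"travel":[0,0,0.02],"roll":0},{"grip":-0.4,"travel":[0,0,0],"roll":0},{"grip":-0.4,"travel":[0,0,0],"roll":0}]'

```text
time_s: 35.02
position: [0.6462, 0.1642, 0.0994]
tcp_rot: [[-0.118, 0.993, -0.0], [0.993, 0.118, -0.0], [0.0, -0.0, -1.0]]
contact_force: [-0.4, -0.1, -2.8]
grip_width: 0.0352
grip_force: 30.0
```

The skirt is past the stone's rim without contact. I lower to the seat.

Call:
send_rows --rows '[{"grip":-0.4,"travel":[0,0,0.015],"roll":0},{"grip":-0.4,"travel":[0,0,0.015],"roll":0},{"grip":-0.4,"travel":[0,0,0.01],"roll":0},{"grip":-0.4,"travel":[0,0,0],"roll":0},{"grip":-0.4,"travel":[0,0,0],"roll":0}]'

```text
time_s: 35.43
position: [0.6464, 0.1642, 0.0986]
tcp_rot: [[-0.118, 0.993, 0.0], [0.993, 0.118, -0.0], [-0.0, 0.0, -1.0]]
contact_force: [-2.1, -0.6, 1.6]
grip_width: 0.0353
grip_force: 30.0
```

Contact comes exactly at the fully-home height of 0.0986. I release, rise and check.

Call:
send_rows --rows '[{"grip":-0.2,"travel":[0,0,0],"roll":0},{"grip":0,"travel":[0,0,0],"roll":0},{"grip":0.2,"travel":[0,0,0],"roll":0},{"grip":0.2,"travel":[0,0,-0.4],"roll":0},{"grip":0.2,"travel":[0,0,-0.8],"roll":0}]'

```text
time_s: 35.85
position: [0.6432, 0.1638, 0.1414]
tcp_rot: [[-0.118, 0.993, -0.009], [0.993, 0.118, -0.001], [0.0, -0.009, -1.0]]
contact_force: [0.9, 0.4, -0.7]
grip_width: 0.0558
grip_force: 0.0
```

Call:
send_rows --rows '[{"grip":0.2,"travel":[0,0,-0.8],"roll":0},{"grip":0.2,"travel":[0.5,-0.5,-0.5],"roll":0},{"grip":0.2,"travel":[0.7,-0.7,0],"roll":0},{"grip":0.2,"travel":[0.8,-0.8,0],"roll":0},{"grip":0.2,"travel":[0.8,-0.8,0],"roll":0}]'

```text
time_s: 36.27
position: [0.5267, 0.2584, 0.1986]
tcp_rot: [[-0.117, 0.993, 0.002], [0.993, 0.117, 0.001], [0.0, 0.002, -1.0]]
contact_force: [0.2, 0.3, -0.4]
grip_width: 0.0563
grip_force: 0.0
```

Call:
send_rows --rows '[{"grip":0.2,"travel":[0.8,-0.8,0],"roll":0},{"grip":0.2,"travel":[0.8,-0.8,0],"roll":0},{"grip":0.2,"travel":[0.5,-0.5,0],"roll":0},{"grip":0.2,"travel":[0,0,0],"roll":0},{"grip":0.2,"travel":[0,0,0],"roll":0}]'

```text
time_s: 36.68
position: [0.4391, 0.3276, 0.1982]
tcp_rot: [[-0.121, 0.993, 0.001], [0.993, 0.121, 0.0], [0.0, 0.001, -1.0]]
contact_force: [-0.0, 0.4, 0.1]
grip_width: 0.0562
grip_force: 0.0
```

```bash
python3 - <<'E'
from h import *
i0=robot.capture("top");i1=robot.capture("scene")
R=lambda im,x,y,w,h,s:cv2.resize(im[y:y+h,x:x+w,::-1],None,fx=s,fy=s,interpolation=3)
cv2.imwrite("pics/fin.png",np.vstack([np.hstack([R(i0,215,135,80,60,5),R(i1,275,150,80,60,5)]),np.hstack([R(i0,130,160,240,90,1.6666)[:150],R(i1,200,160,200,75,2)[:150]])]))
print(robot.sense()["position"],robot.sense()["time_s"])
E
```

```text
[0.4404971  0.3264372  0.19808313] 36.7833
```

View pics/fin.png

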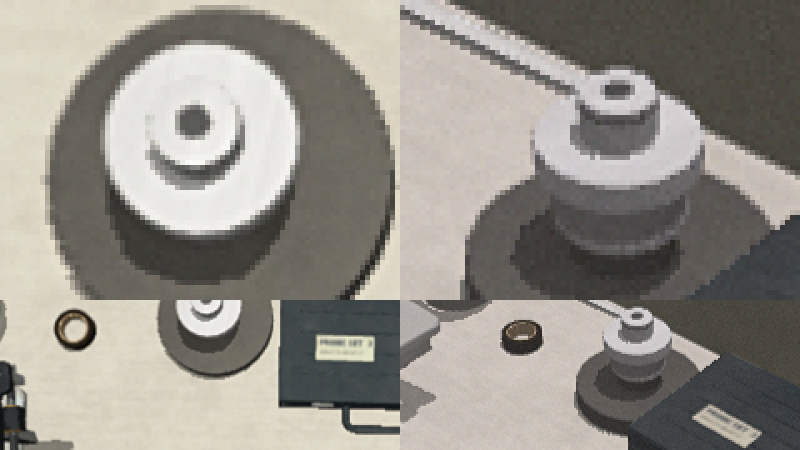

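The cap sits level and centred on the stack, top panel (203,138) and scene panel (619,130). Its skirt covers the stone, with the dummy and dish below. The tape at (75,329) has not moved, so I hand the job in.

```bash
python3 -c "
from workcell import robot
print(robot.close_job())"
```

```text
the job is handed in; nothing more can be done
None
```

The calibration stack is built on the pedestal and the job is handed in at about 37 s of the 72 s allowed: dummy disc, large stone, then cap with its skirt fully home, centred to within about 1–1.5 mm by the camera, with no verdict returned.

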